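# Clamp a tube in the V-block drilling fixture

## Task

Lift the loose tube off its timber rest, lay it in the pair of V-blocks, and slide it gently along them until it butts up firmly against the end stop. Then swing the spring-loaded strap by its upright pin all the way round until it lies square across the tube, pressing it down, and let go. The tube is thin-walled, so neither ram the stop nor force the strap or the tube down (about 25 newtons is plenty), and leave the wrench, the angle offcut and the tin alone.

Things in the scene. Friction and masses are not known exactly. Their poses are not given: they have to be found in the camera images.
- tube: Plain round metal tube, 30 mm outside diameter, 180 mm long, 0.24 to 0.39 kg. Origin at its centre; its x axis runs along it; both ends are alike. Sliding it along the V-blocks takes about 2 to 5 N. At the start it lies in the notches of the timber rest with its axis 40 mm above the bench.
- rest: Fixed pale timber rest: base 170 x 70 x 8 mm, two V-notched blocks (30 mm long, 56 wide, 33 tall, centred 65 mm either side of the middle), 100 mm free between them to grip the tube from above. Origin at the centre of its underside; x along the tube.
- vblocks: Two fixed grey V-blocks (90 deg) on a steel plate 250 x 200 x 12 mm (y -75 to 125). Each 40 mm long, 64 wide, top 45 mm above the bench, centred at x = -65 and 65 mm: 90 mm free between. Origin on the bench under mid-groove; x along the groove, y to the strap's post, z up. A seated tube's axis is at y = 0, z = 50 mm. V mouth 32 mm wide, V bottom 29 mm above the bench.
- stop: Fixed upright steel plate, 36 mm wide, at the -x end of the groove. Origin at the middle of its working face, at the height of the seated tube's axis; the face looks along +x. It stands at x = -92 mm in the V-block frame, so the tube's centre is at x = -2 mm there when its end touches it. Rigid.
- strap (a joint): Swing angle of the strap about its upright post (rad): 0 is square across the groove (also a hard stop), it grows anticlockwise seen from above as the strap opens, up to 2.3. Starts open at 1.5 to 1.75, stays where it is left (hinge friction about 0.12 N m).
- strap_bar: Steel strap 150 x 30 x 10 mm. Origin on the post's axis at its underside; points along its -y. Underside 61 mm above the bench, 4 mm below the top of a seated tube; a greased lip (26 mm wide, turned up 18 deg) on its leading -x edge rides up on the tube. Rises up to 14 mm on its post against a spring: loads the tube with about 9 N. Holding it from rising or pushing it down adds to that.
- strap_pin (a point): Centre of the top end of the strap's black upright pin, 16 mm diameter, 50 mm tall above the strap's top face, 130 mm from the pivot. 121 mm above the bench at rest (125 mm on the tube).
- strap_pivot (a point): Point on the axis of the strap's upright post (18 mm diameter, 90 mm tall), 85 mm to the +y side of the groove's axis, opposite the middle between the V-blocks; 61 mm above the bench.
- wrench: Bystander: steel wrench lying on the bench, beyond the work. Leave alone.
- angle_offcut: Bystander: offcut of steel angle, 80 x 50 x 50 mm, at the left of the work. Leave alone.
- tin: Bystander: open steel tin, 76 mm across, 75 mm tall, beyond the work. Leave alone.
Things that resemble listed ones, but are neither listed nor needed, are in the scene too. What is shaped like the tube but orange or pink is not meant.

How it is judged:
On the way, in this order (a step that is already met when the one before it is completed fails the run):
1. the tube lies in both V-blocks (within 4 mm) and its end is pressed against the stop with at least 2 N (y of tube in the frame of vblocks between -0.004 and 0.004 m and z of tube in the frame of vblocks between 0.046 and 0.054 m and angle between the x axis of tube and the x axis of vblocks, either way round below 0.06 rad and contact force between tube and stop above 2 N), for 0.1 s.
2. the strap is swung square over the seated tube and bears on it (value of joint strap below 0.12 rad and contact force between tube and strap_bar above 4 N), for 0.2 s.
At the end, for the whole second after the job is handed in: The tube is seated in both V-blocks (axis within 2 mm sideways and in height and 0.03 rad of the groove), its end within 2 mm of the stop; the strap is within 0.12 rad of square and bears on the tube with more than 4 N; the tube is at rest and everything is released (all of step 2 and y of tube in the frame of vblocks between -0.002 and 0.002 m and z of tube in the frame of vblocks between 0.048 and 0.052 m and angle between the x axis of tube and the x axis of vblocks, either way round below 0.03 rad and x of tube in the frame of stop below 0.092 m and linear speed of tube below 0.01 m/s); the robot touches nothing.
It fails at once if the tube is rammed against the stop (over 30 N) (contact force between tube and stop above 30 N).
It fails at once if the strap is forced against the tube (over 30 N) (contact force between tube and strap_bar above 30 N).
It fails at once if the tube is dropped or forced into the V-blocks (over 60 N) (contact force between tube and vblocks above 60 N).
It fails at once if the wrench, the angle offcut or the tin is disturbed (moved over 15 mm) (distance of any of wrench, angle_offcut, tin from where it was at the start of the episode above 0.015 m).
It also fails if it takes over 67 s, if anything falls off the work surface, if the arm or the gripper's body presses on something with over 40 N, if the wrist force passes 120 N, or if a joint passes its speed limit or range.

## Robot

A 6-joint arm with a two-finger parallel gripper is mounted at the origin on the work surface. World frame = base frame: x ahead of the robot, y to its left, z up, the work surface at z = 0. Lengths are in m, angles in rad, forces in N, time in s.
With the tool pointing down it reaches from about 0.425 to 0.95 m from the base axis. Payload 3.5 kg.
Tool frame: the origin (TCP) lies midway between the tips of the shut fingers; the grasp point (between the pads) lies 19 mm behind it; x points along the fingers, y is the direction in which the jaws open and shut, and the axes are right-handed (so a half turn about x gives the same grasp; the last joint's range is limited). The gripper opens to 85 mm and grips with 20 to 120 N. Pads are 22 mm wide; open, the fingers measure 114 mm over their backs; the gripper's body (76 mm by 85 mm) begins 54 mm behind the grasp point. The pads swing forward as they close: fully open they stand 13 mm farther back than shut.
Start: joints at [-1.342, 0.286, 1.577, -0, 1.279, -0.15], TCP at [0.25, -0.627, 0.231] pointing down, gripper open.
Joint ranges: [-2.77, 2.77], [-0.9, 2.22], [0.21, 2.48], [-1.53, 4.67], [0.24, 2.81], [-2.84, 2.84]. Speed limits (rad/s): [2.79, 2.79, 3.14, 3.14, 3.14, 3.14].

## Interface

Orientations are given as a unit quaternion [x, y, z, w].
In Python, from plant import ctrl, vision gives the robot as it stands. The module is installed in compiled form; this text tells all that it offers.
- The arm moves only by the tool play_rows, never from a script. Its arguments are lists of equal length, an entry for each row: "claw": the closure in counts, from 0 (fully open) to 255 (shut); "travel": the shift along the tool's x, y, z in m, a list of three; "dr": the turn, a rotation vector about the tool's x, y, z in rad, a list of three. In form: {"claw": [claw, ...], "travel": [[tx, ty, tz], ...], "dr": [[wx, wy, wz], ...]}. A call has 1 to 20 rows; each row is the pose to reach, as a shift and turn from the pose measured when the call began, along the tool's axes at that moment; what a row does not reach only later rows make up. A row lasts 1/10 s, in which the tool goes at most 50 mm and 8.59 degrees, less where a joint would pass 70% of its speed; a pose out of reach is approached as far as the arm can. A call with a gripper value outside its range is refused whole. The fingers move at their own pace and stop on an object; "force" is the grip in N (left out, the last holds). Time passes only in rows, so rows that repeat a pose let the fingers close. It gives the time, the measured TCP pose, the force and the opening at its end, in the units of the state.
- ctrl.get_state(): the state, without advancing time (a new reading comes with each control period).
- vision.read_camera(name): name is "side" or "top" or "wrist"; returns a dict with "img" (480x640x3 uint8, red, green, blue), "range_z" (480x640 float32, m along the optical axis (not along the pixel's ray), 0 where there is no reading), "K" (3x3 intrinsics, pixels), "world_to_cam" (4x4, takes a point from world to camera coordinates). Camera axes: x right, y up, looking along -z (the intrinsics and any distortion apply to the point x, -y, -z); pixel columns grow to the right and rows downward; lengths in m; the calibration is good to about 2 mm. The wrist camera is an equidistant fisheye: a pixel r from the principal point sees the ray r / f radians off the axis. A picture is of the moment at which its call begins.
- ctrl.sign_off(): hands the job in, once; it reports no verdict.
The state is a dict: "time": time; "qpos": joint angles; "dq": joint speeds; "joint_efforts": joint torques, N m; "eef_pos": TCP position; "tcp_rot": TCP orientation; "contact_force": force on the tool from outside, world axes, zero at the start; "wrist_torque": the same for the moment, N m; "opening": opening from 0.0 (shut) to 1.0 (fully open).
Only numpy, scipy, OpenCV 4.12 (cv2) and the standard library are available. Lean on these libraries where they do the work, as an engineer would, in place of code of your own. Each camera call takes 0.05 s, during which the arm holds its last target.

## Working session

There is one attempt and no reset: what is moved stays moved. The work goes in short steps, Python scripts to look and compute and a tool call to move; the robot and the scene stay as the last step left them, time stands still between calls to the robot, and variables do not carry over. Pictures are saved under pics/ and viewed, and the job is handed in when it is done.

Besides the shell and the picture viewer there is one more tool, called after "Request:" in YAML: its name, and indented under it one key for each argument. play_rows: Moves the arm, as the interface text tells. Its arguments: {"type":"object","properties":{"claw":{"type":"array","items":{"type":"number"}},"travel":{"type":"array","items":{"type":"array","items":{"type":"number"}}},"dr":{"type":"array","items":{"type":"array","items":{"type":"number"}}},"force":{"type":"number"}},"required":["claw","travel","dr"]}

```bash
mkdir -p pics; ls
python3 - <<'E'
from plant import ctrl, vision
import cv2, pickle
s=ctrl.get_state(); print({k:s[k] for k in ('time','eef_pos','tcp_rot','contact_force','opening')})
for n in ('side','top','wrist'):
    c=vision.read_camera(n); pickle.dump(c,open(f'{n}0.pkl','wb'))
    cv2.imwrite(f'pics/{n}0.png',c['img'][:,:,::-1]); print(n,c['K'],c['world_to_cam'])
E
```

```text
pics
{'time': 0.0, 'eef_pos': array([ 0.24950212, -0.62648079,  0.22993856]), 'tcp_rot': array([-0.6944284 , -0.1339716 ,  0.69449239, -0.13229184]), 'contact_force': array([ 0.33629144,  0.60756881, -0.1929228 ]), 'opening': 1.0005291046601656}
side [[544.09297211   0.         318.19599102]
 [  0.         544.09297211 243.72377532]
 [  0.           0.           1.        ]] [[-0.85810301 -0.51346355 -0.00379445  0.5063838 ]
 [ 0.32002597 -0.5405788   0.77804752 -0.24524743]
 [-0.40155024  0.6664306   0.62819397 -1.17398148]
 [ 0.          0.          0.          1.        ]]
top [[454.1648023    0.         316.19875582]
 [  0.         454.1648023  232.83645028]
 [  0.           0.           1.        ]] [[ 5.91479945e-03 -9.99981063e-01  1.69983965e-03  3.69320164e-02]
 [ 9.93670148e-01  6.06815092e-03  1.12173149e-01 -5.46376961e-01]
 [-1.12181340e-01  1.02559823e-03  9.93687222e-01 -1.15987661e+00]
 [ 0.00000000e+00  0.00000000e+00  0.00000000e+00  1.00000000e+00]]
wrist [[371.64829954   0.         317.59538298]
 [  0.         371.64829954 241.06640599]
 [  0.           0.           1.        ]] [[ 0.37000213 -0.929029   -0.00188042 -0.67335177]
 [ 0.89262362  0.35606266 -0.27648229  0.03717796]
 [ 0.25752961  0.10062053  0.96101717 -0.37902619]
 [ 0.          0.          0.          1.        ]]
```

View pics/top0.png

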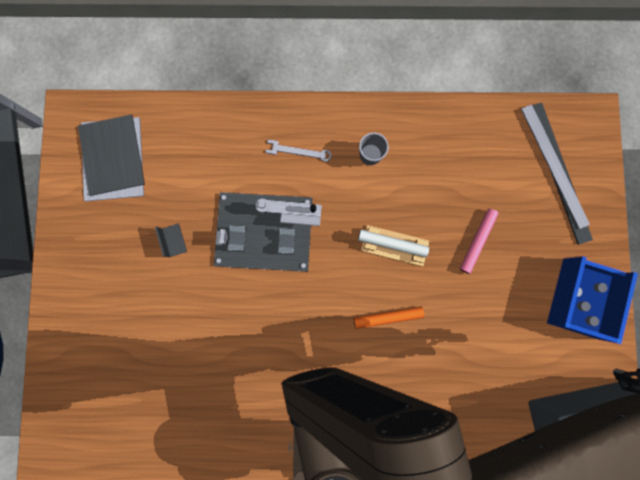

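View pics/side0.png

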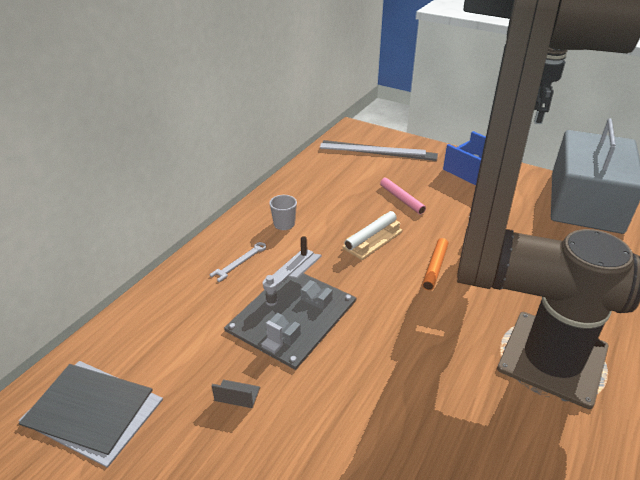

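View pics/wrist0.png

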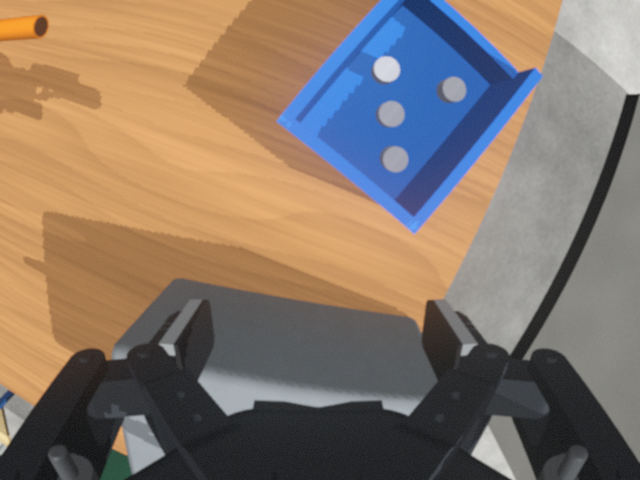

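In the top view the candidates are a white/silver tube at (394,243) on the timber rest, an orange one at (390,318) and a pink one at (479,240). Only the silver one fits. The V-block plate is at (263,231), the stop at (222,237), the post at (262,204) and the pin at (316,208). Next I'll enlarge a crop to confirm this.

```bash
cat > h.py <<'E'
import numpy as np, cv2, pickle
from scipy.spatial.transform import Rotation as R
def ray(c,uv):
    uv=np.atleast_2d(np.asarray(uv,float)); K=c['K']; W=c['world_to_cam']
    d=np.c_[(uv[:,0]-K[0,2])/K[0,0],-(uv[:,1]-K[1,2])/K[1,1],-np.ones(len(uv))]
    o=-W[:3,:3].T@W[:3,3]; return o,d@W[:3,:3]
def plane(c,uv,z):
    o,d=ray(c,uv); return o+d*((z-o[2])/d[:,2])[:,None]
def depth(c,uv):
    uv=np.atleast_2d(uv); o,d=ray(c,uv)
    r=c['range_z'][uv[:,1].astype(int),uv[:,0].astype(int)]; return o+d*r[:,None]
def proj(c,p):
    p=np.atleast_2d(p); q=p@c['world_to_cam'][:3,:3].T+c['world_to_cam'][:3,3]; K=c['K']
    return np.c_[K[0,0]*q[:,0]/-q[:,2]+K[0,2],K[1,1]*-q[:,1]/-q[:,2]+K[1,2]]
E
python3 - <<'E'
from h import *
c=pickle.load(open('top0.pkl','rb')); im=c['img'][:,:,::-1]
cv2.imwrite('pics/tc.png',np.vstack([cv2.resize(im[180:280,200:340],None,fx=5,fy=5,interpolation=cv2.INTER_CUBIC)]))
cv2.imwrite('pics/tc2.png',cv2.resize(im[215:275,345:445],None,fx=7,fy=7,interpolation=cv2.INTER_CUBIC))
c=pickle.load(open('side0.pkl','rb')); im=c['img'][:,:,::-1]
cv2.imwrite('pics/sc.png',cv2.resize(im[200:370,220:420],None,fx=3.5,fy=3.5,interpolation=cv2.INTER_CUBIC))
E
```

```text
(no output)
```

View pics/tc.png

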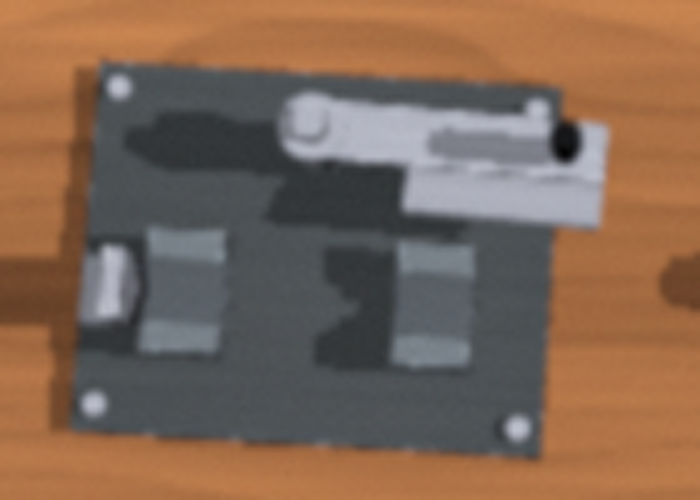

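View pics/tc2.png

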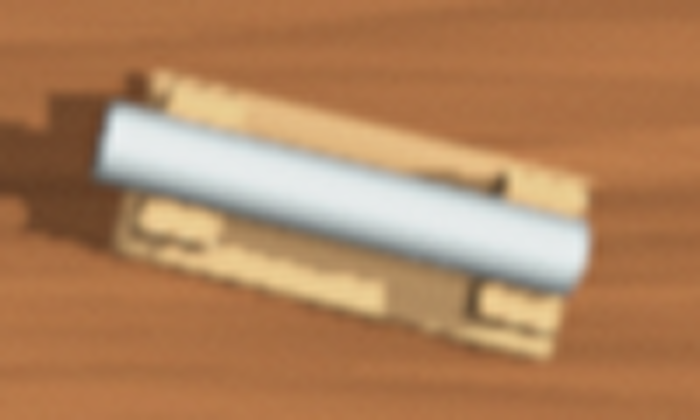

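View pics/sc.png

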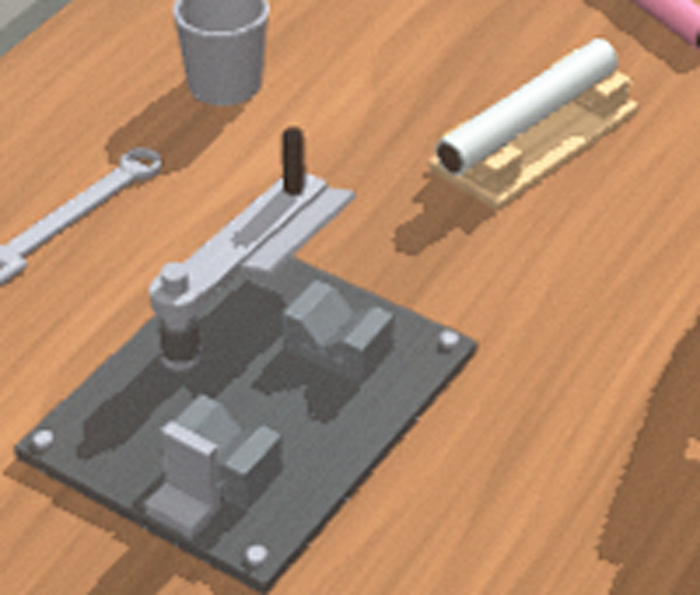

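```bash
cat > m.py <<'E'
from h import *
def tube_mask(im,roi,vmin=150,smax=60):
    hsv=cv2.cvtColor(im,cv2.COLOR_RGB2HSV); m=((hsv[...,1]<smax)&(hsv[...,2]>vmin)).astype(np.uint8)
    k=np.zeros_like(m); x0,x1,y0,y1=roi; k[y0:y1,x0:x1]=1; m&=k
    cs,_=cv2.findContours(m,0,cv2.CHAIN_APPROX_NONE); return max(cs,key=cv2.contourArea)
E
python3 - <<'E'
from m import *
c=pickle.load(open('top0.pkl','rb')); im=c['img']
for n,roi,z in (('tube',(345,445,215,275),.04),):
    ct=tube_mask(im,roi); r=cv2.minAreaRect(ct); b=cv2.boxPoints(r); P=plane(c,b,z)
    print(n,r,P,P.mean(0),[np.linalg.norm(P[i]-P[i-1]) for i in range(4)])
    print('yaw', [np.degrees(np.arctan2(*(P[i]-P[i-1])[[1,0]])) for i in range(4)])
# plate: dark greyish low-saturation
hsv=cv2.cvtColor(im,cv2.COLOR_RGB2HSV); m=(((hsv[...,1]<110)|(hsv[...,0]>40))).astype(np.uint8)
k=np.zeros_like(m);k[180:285,205:330]=1;m&=k
m=cv2.morphologyEx(m,cv2.MORPH_CLOSE,np.ones((3,3)))
cv2.imwrite('pics/mask.png',cv2.resize(m[180:285,205:330]*255,None,fx=5,fy=5,interpolation=0))
C=np.array([[220,192.8],[312,198],[308.2,271.6],[214.4,266]])
P=plane(c,C,.012)[:,:2]; L=np.array([[-.125,.125],[.125,.125],[.125,-.075],[-.125,-.075]])
print('plate',P,[np.linalg.norm(P[i]-P[i-1]) for i in range(4)])
def fit(L,P):
    a=L-L.mean(0);b=P-P.mean(0); th=np.arctan2((a[:,0]*b[:,1]-a[:,1]*b[:,0]).sum(),(a*b).sum())
    Rm=np.array([[np.cos(th),-np.sin(th)],[np.sin(th),np.cos(th)]]); t=P.mean(0)-Rm@L.mean(0); return th,Rm,t,P-(L@Rm.T+t)
th,Rm,t,res=fit(L,P); print(np.degrees(th),t,res)
# checks: post top, pin top, stop
for nm,uv,z in (('post top',(200+308/5,180+122/5),.151-0),('post top .10',(200+308/5,180+122/5),.102),('pin',(200+566/5,180+137/5),.121)):
    p=plane(c,uv,z)[0]; print(nm,p,(Rm.T@(p[:2]-t)), depth(c,np.array(uv))[0])
E
```

```text
tube ((393.88232421875, 242.47061157226562), (70.82039642333984, 10.186495780944824), 14.03624439239502) [[ 0.53011437 -0.0692062   0.04      ]
 [ 0.55601191 -0.07575609  0.04      ]
 [ 0.51222795 -0.25373932  0.04      ]
 [ 0.4865411  -0.24677905  0.04      ]] [ 0.52122383 -0.16137017  0.04      ] [np.float64(0.1828407672384627), np.float64(0.026712987844850142), np.float64(0.18328956666778626), np.float64(0.026613146116333128)]
yaw [np.float64(76.2130289000758), np.float64(-14.193353842116238), np.float64(-103.82036395598473), np.float64(164.838834289442)]
plate [[0.65500671 0.29948442]
 [0.64235747 0.05203135]
 [0.44524395 0.06068343]
 [0.45850415 0.30843609]] [np.float64(0.19670635315062457), np.float64(0.24777616424938653), np.float64(0.19730332134312675), np.float64(0.24810726224450985)]
-92.82624797608861 [0.52530848 0.18139151] [[-0.00131314 -0.00059163]
 [-0.00163555  0.00165121]
 [ 0.00100766  0.00044183]
 [ 0.00194103 -0.00150142]]
post top [0.59963052 0.17020403 0.151     ] [0.00750925 0.07478326] [0.61027018 0.17752863 0.09054657]
post top .10 [0.60825441 0.17614092 0.102     ] [0.00115436 0.08310393] [0.61027018 0.17752863 0.09054657]
pin [0.59828334 0.04798469 0.121     ] [0.12964635 0.07946404] [0.59808389 0.04797766 0.1221737 ]
```

View pics/mask.png

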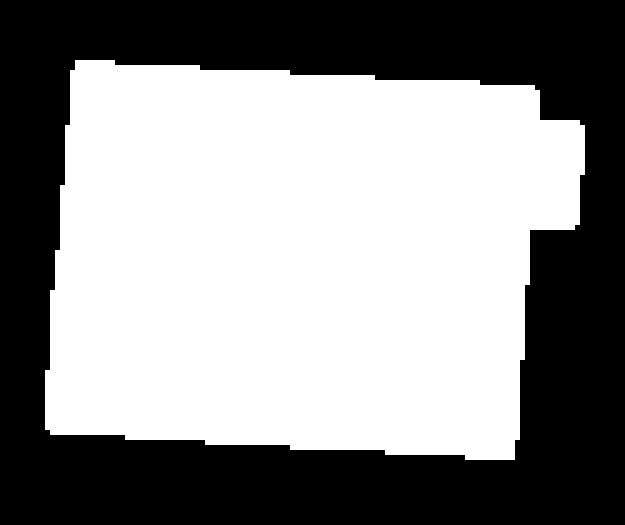

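```bash
cat >> h.py <<'E'
def target(yaw_y, pos):
    """tool pointing down, tool y at world yaw (rad)"""
    x=np.array([0,0,-1.]); y=np.array([np.cos(yaw_y),np.sin(yaw_y),0]); return R.from_matrix(np.c_[x,y,np.cross(x,y)]),np.array(pos)
def move(s,Rt,p):
    R0=R.from_quat(s['tcp_rot']); return R0.inv().apply(p-s['eef_pos']),(R0.inv()*Rt).as_rotvec()
E
python3 - <<'E'
from h import *
from plant import ctrl
s=ctrl.get_state(); R0=R.from_quat(s['tcp_rot']); print(R0.as_matrix()); y=R0.as_matrix()[:,1]; print('tool y yaw',np.degrees(np.arctan2(y[1],y[0])),s['qpos'])
w=pickle.load(open('wrist0.pkl','rb'))['world_to_cam']; o=-w[:3,:3].T@w[:3,3]; print('cam in tool',R0.inv().apply(o-s['eef_pos']),'cam view dir tool',R0.inv().apply(-w[2,:3]))
for yd in (-14.2,165.8):
    Rt,p=target(np.radians(yd),[.5212,-.1614,.13]); print(yd,move(s,Rt,p))
# refine plate by line fits of top,left,bottom mask edges
c=pickle.load(open('top0.pkl','rb')); im=c['img']
hsv=cv2.cvtColor(im,cv2.COLOR_RGB2HSV); m=(((hsv[...,1]<110)|(hsv[...,0]>40))).astype(np.uint8)
def ln(pts):
    vx,vy,x,y=cv2.fitLine(np.float32(pts),cv2.DIST_HUBER,0,.01,.01).ravel(); return np.array([x,y]),np.array([vx,vy])
top=[(u,180+np.argmax(m[180:240,u])-.5) for u in range(224,308)]
bot=[(u,290-np.argmax(m[290:230:-1,u])+.5) for u in range(218,305)]
lef=[(205+np.argmax(m[v,205:260])-.5,v) for v in range(198,262)]
rig=[(330-np.argmax(m[v,330:260:-1])+.5,v) for v in range(232,268)]
def X(a,b):
    (p,d),(q,e)=a,b; t=np.linalg.solve(np.c_[d,-e],q-p); return p+d*t[0]
T,B,Lf,Rg=map(ln,(top,bot,lef,rig)); C=np.array([X(T,Lf),X(T,Rg),X(B,Rg),X(B,Lf)])
P=plane(c,C,.012)[:,:2]; print(C,P,[np.linalg.norm(P[i]-P[i-1]) for i in range(4)])
L=np.array([[-.125,.125],[.125,.125],[.125,-.075],[-.125,-.075]])
a=L-L.mean(0);b=P-P.mean(0); th=np.arctan2((a[:,0]*b[:,1]-a[:,1]*b[:,0]).sum(),(a*b).sum())
Rm=np.array([[np.cos(th),-np.sin(th)],[np.sin(th),np.cos(th)]]);t=P.mean(0)-Rm@L.mean(0)
print(np.degrees(th),t,P-(L@Rm.T+t))
E
```

```text
[[-3.83090930e-04  3.69785311e-01 -9.29117149e-01]
 [ 1.82438274e-03 -9.29115413e-01 -3.69785372e-01]
 [-9.99998262e-01 -1.83672672e-03 -3.18694253e-04]]
tool y yaw -68.29758405316034 [-1.34198733e+00  2.86992679e-01  1.57785235e+00  4.24969834e-05
  1.27861136e+00 -1.49981601e-01]
cam in tool [-0.14300216 -0.00070719 -0.06912994] cam view dir tool [9.60930591e-01 2.25451532e-05 2.76789449e-01]
-14.2 (array([ 0.1009828 , -0.33160662, -0.42440171]), array([-0.94418097, -0.00116176,  0.00154775]))
165.8 (array([ 0.1009828 , -0.33160662, -0.42440171]), array([2.19741064e+00, 1.83923631e-03, 1.38055152e-03]))
[[219.11212 191.51985]
 [312.17004 196.80946]
 [307.94818 271.6441 ]
 [212.82518 266.00165]] [[0.65849094 0.30197535]
 [0.64560761 0.05159704]
 [0.44512405 0.06134664]
 [0.45847494 0.31259207]] [np.float64(0.2002975661641211), np.float64(0.2507095530152735), np.float64(0.20072048599749007), np.float64(0.251599909061381)]
-92.96155063175145 [0.52695778 0.18316942] [[ 2.41889573e-04  4.31100371e-04]
 [ 2.75005274e-04 -2.81105057e-04]
 [-4.75670782e-04 -8.64660514e-04]
 [-4.12240649e-05  7.14665201e-04]]
```

Request:
play_rows:
  claw: [0,0,0,0,0,0,0,0,0,0,0,0,0,0,0,0,0,0]
  travel:
    - [0.0,-0.025,-0.032]
    - [0.01,-0.055,-0.065]
    - [0.02,-0.08,-0.1]
    - [0.025,-0.105,-0.135]
    - [0.03,-0.13,-0.17]
    - [0.04,-0.16,-0.205]
    - [0.045,-0.185,-0.24]
    - [0.05,-0.21,-0.27]
    - [0.06,-0.24,-0.305]
    - [0.07,-0.265,-0.34]
    - [0.08,-0.29,-0.375]
    - [0.09,-0.315,-0.405]
    - [0.1,-0.3316,-0.4244]
    - [0.101,-0.3316,-0.4244]
    - [0.101,-0.3316,-0.4244]
    - [0.101,-0.3316,-0.4244]
    - [0.101,-0.3316,-0.4244]
    - [0.101,-0.3316,-0.4244]
  dr:
    - [-0.07,0,0]
    - [-0.14,0,0]
    - [-0.22,0,0]
    - [-0.3,0,0]
    - [-0.38,0,0]
    - [-0.46,0,0]
    - [-0.54,0,0]
    - [-0.62,0,0]
    - [-0.7,0,0]
    - [-0.78,0,0]
    - [-0.86,0,0]
    - [-0.92,-0.001,0.001]
    - [-0.944,-0.001,0.0015]
    - [-0.944,-0.001,0.0015]
    - [-0.944,-0.001,0.0015]
    - [-0.944,-0.001,0.0015]
    - [-0.944,-0.001,0.0015]
    - [-0.944,-0.001,0.0015]
  force: 30

```text
time: 1.95
eef_pos: [0.5211, -0.1625, 0.1305]
tcp_rot: [0.559, 0.434, -0.558, 0.434]
contact_force: [0.6, 1.0, -0.3]
opening: 0.999
```

```bash
cat >> h.py <<'E'
def fproj(c,p):
    p=np.atleast_2d(p); q=p@c['world_to_cam'][:3,:3].T+c['world_to_cam'][:3,3]; x,y,z=q[:,0],-q[:,1],-q[:,2]
    r=np.hypot(x,y); th=np.arctan2(r,z); K=c['K']; return np.c_[K[0,2]+K[0,0]*th*x/r,K[1,2]+K[1,1]*th*y/r]
def fplane(c,uv,zp):
    uv=np.atleast_2d(np.asarray(uv,float)); K=c['K']; W=c['world_to_cam']; a=(uv-K[:2,2])/K[0,0]; th=np.linalg.norm(a,axis=1); a=a/th[:,None]
    d=np.c_[np.sin(th)*a[:,0],-np.sin(th)*a[:,1],-np.cos(th)]@W[:3,:3]; o=-W[:3,:3].T@W[:3,3]; return o+d*((zp-o[2])/d[:,2])[:,None]
E
python3 - <<'E'
from m import *
from plant import ctrl,vision
c=vision.read_camera('wrist'); pickle.dump(c,open('w1.pkl','wb')); im=c['img'][:,:,::-1].copy()
a=np.radians(75.8); o=np.array([.5212,-.1614,.04]); d=np.array([np.cos(a),np.sin(a),0])
for k in (-.09,0,.09):
    u=fproj(c,o+k*d)[0]; print(u); cv2.circle(im,tuple(int(i) for i in u),4,(0,0,255),1)
cv2.imwrite('pics/w1.png',im)
E
```

```text
[319.13315255 358.75985055]
[319.11523162 243.44362339]
[318.96141575 103.43394248]
```

View pics/w1.png

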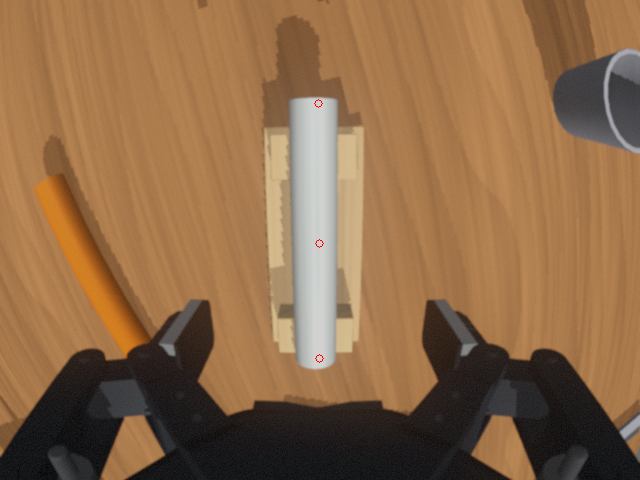

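The tube's far end is at (314,98) and its near end at (316,366) in the wrist view. That is about 4 px left of my prediction, so I'll refine the position.

Run:
```python
from m import *
from plant import ctrl
c=pickle.load(open('w1.pkl','rb')); s=ctrl.get_state()
ct=tube_mask(c['img'],(270,360,80,380),vmin=140,smax=45)[:,0].astype(float)
print(ct.min(0),ct.max(0))
vs=range(120,350,10); mid=[]
for v in vs:
    r=ct[np.abs(ct[:,1]-v)<.6,0]; mid.append(((r.min()+r.max())/2,v))
P=fplane(c,mid,.04); vx,vy,x,y=cv2.fitLine(np.float32(P[:,:2]),cv2.DIST_HUBER,0,.001,.001).ravel()
yaw=np.degrees(np.arctan2(vy,vx))%180
d=np.array([np.cos(np.radians(yaw)),np.sin(np.radians(yaw))])
far=fplane(c,[[314,98]],.052)[0]; near=fplane(c,[[316,366.5]],.035)[0]
print(yaw,(x,y),far,near,np.linalg.norm(far-near))
e=[((q[:2]-[x,y])@d) for q in (far,near)]; cen=np.array([x,y])+d*np.mean(e); print('centre',cen)
for z in (.06,.020):
    Rt,p=target(np.radians(yaw-90),[*cen,z]); print(z,*move(s,Rt,p))
```

```text
[292.  97.] [337. 368.]
76.16784 (np.float32(0.5264597), np.float32(-0.12889102)) [ 0.54095044 -0.07128822  0.052     ] [ 0.49415609 -0.25851     0.035     ] 0.1937284300933122
centre [ 0.51759151 -0.16490853]
0.06 [ 0.07037602 -0.0027797   0.0033362 ] [-8.05722377e-03  9.08143578e-05 -6.74746561e-04]
0.02 [ 0.11037601 -0.00280671  0.00333268] [-8.05722377e-03  9.08143578e-05 -6.74746561e-04]
```

Request:
play_rows:
  claw: [0,0,0,0,0,0,0]
  travel:
    - [0.03,-0.001,0.001]
    - [0.06,-0.002,0.002]
    - [0.085,-0.002,0.002]
    - [0.1,-0.002,0.002]
    - [0.108,-0.002,0.002]
    - [0.11,-0.002,0.002]
    - [0.11,-0.002,0.002]
  dr:
    - [-0.004,0,0]
    - [-0.007,0,0]
    - [-0.007,0,0]
    - [-0.007,0,0]
    - [-0.007,0,0]
    - [-0.007,0,0]
    - [-0.007,0,0]

```text
time: 2.7
eef_pos: [0.5194, -0.1642, 0.0212]
tcp_rot: [0.557, 0.435, -0.556, 0.437]
contact_force: [0.5, -0.0, 0.2]
opening: 1.002
```

Request:
play_rows:
  claw: [80,130,170,200,230,255,255,255,255,255]
  travel:
    - [0,0,0]
    - [0,0,0]
    - [0,0,0]
    - [0,0,0]
    - [0,0,0]
    - [0,0,0]
    - [0,0,0]
    - [0,0,0]
    - [0,0,0]
    - [0,0,0]
  dr:
    - [0,0,0]
    - [0,0,0]
    - [0,0,0]
    - [0,0,0]
    - [0,0,0]
    - [0,0,0]
    - [0,0,0]
    - [0,0,0]
    - [0,0,0]
    - [0,0,0]
  force: 40

```text
time: 3.7
eef_pos: [0.5185, -0.164, 0.0216]
tcp_rot: [-0.556, -0.436, 0.557, -0.436]
contact_force: [-5.0, 1.1, 5.4]
opening: 0.343
```

Request:
play_rows:
  claw: [255,255,255,255,255,255,255]
  travel:
    - [-0.01,0,0]
    - [-0.03,0,0]
    - [-0.06,0,0]
    - [-0.09,0,0]
    - [-0.11,0,0]
    - [-0.11,0,0]
    - [-0.11,0,0]
  dr:
    - [0,0,0]
    - [0,0,0]
    - [0,0,0]
    - [0,0,0]
    - [0,0,0]
    - [0,0,0]
    - [0,0,0]

```text
time: 4.4
eef_pos: [0.5182, -0.1637, 0.1312]
tcp_rot: [-0.556, -0.436, 0.557, -0.436]
contact_force: [-0.4, 0.1, -2.7]
opening: 0.335
```

Run:
```python
from m import *
from plant import ctrl,vision
s=ctrl.get_state(); print(s['eef_pos'],s['contact_force'],s['opening'],s['wrist_torque'])
for n in ('wrist','top','side'):
    c=vision.read_camera(n); pickle.dump(c,open(n+'2.pkl','wb')); cv2.imwrite(f'pics/{n}2.png',c['img'][:,:,::-1])
Rt,p=target(np.radians(-2.96),[.527+0.010*np.cos(np.radians(-92.96)),.1832+.010*np.sin(np.radians(-92.96)),.13])
print(p,move(s,Rt,p))
```

```text
[ 0.518221   -0.16373201  0.13116961] [-0.40266272  0.11854517 -2.74270075] 0.3353273790523599 [0.04536194 0.01197229 0.00689898]
[0.52648361 0.17321334 0.13      ] (array([ 0.00119387, -0.07278024, -0.32909485]), array([-1.90509049e-01,  6.86995194e-05,  1.14897256e-03]))
```

View pics/wrist2.png

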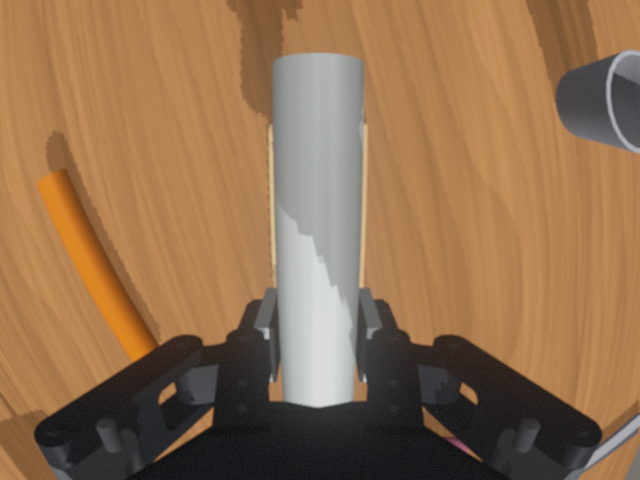

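View pics/side2.png

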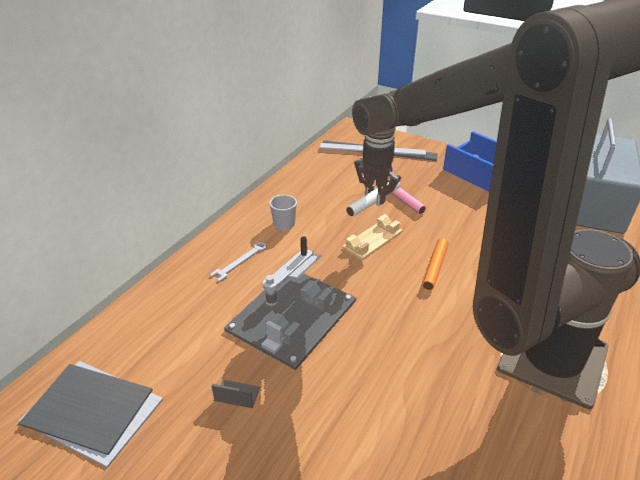

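The tube is held level. The wrist view shows its far end at (318,54) and the rest empty below it. I'll measure how far the end lies from the tool, then carry it over.

Run:
```python
from m import *
from plant import ctrl
s=ctrl.get_state(); c=pickle.load(open('wrist2.pkl','rb')); R0=R.from_quat(s['tcp_rot'])
for z in (.019,.019+.015):
    p=fplane(c,[[318,54]],s['eef_pos'][2]+z)[0]; print(z,R0.inv().apply(p-s['eef_pos']))
# two edges -> yaw
ct=tube_mask(c['img'],(262,375,40,270),vmin=110,smax=45)[:,0].astype(float); print(ct.min(0),ct.max(0))
mid=[]
for v in range(80,260,10):
    r=ct[np.abs(ct[:,1]-v)<.6,0]; mid.append(((r.min()+r.max())/2,v))
P=fplane(c,mid,s['eef_pos'][2]+.019); Q=R0.inv().apply(P-s['eef_pos']); f=np.polyfit(Q[:,2],Q[:,1],1); print('slope,offset',f)
```

```text
0.019 [-0.01892648 -0.00020626 -0.09848575]
0.034 [-0.03392878 -0.00028278 -0.09510506]
[273.  53.] [363. 269.]
slope,offset [-0.00018232 -0.00029705]
```

Request:
play_rows:
  claw: [255,255,255,255,255,255,255,255,255,255,255,255]
  travel:
    - [0,-0.006,-0.025]
    - [0,-0.014,-0.065]
    - [0,-0.024,-0.105]
    - [0,-0.032,-0.145]
    - [0,-0.041,-0.185]
    - [0,-0.05,-0.225]
    - [0,-0.058,-0.265]
    - [0,-0.066,-0.3]
    - [0,-0.0728,-0.325]
    - [0,-0.0728,-0.329]
    - [0,-0.0728,-0.329]
    - [0,-0.0728,-0.329]
  dr:
    - [-0.015,0,0]
    - [-0.035,0,0]
    - [-0.06,0,0]
    - [-0.08,0,0]
    - [-0.1,0,0]
    - [-0.125,0,0]
    - [-0.15,0,0.001]
    - [-0.17,0,0.001]
    - [-0.19,0,0.001]
    - [-0.1905,0,0.001]
    - [-0.1905,0,0.001]
    - [-0.1905,0,0.001]

```text
time: 5.75
eef_pos: [0.5251, 0.1728, 0.129]
tcp_rot: [-0.512, -0.488, 0.514, -0.485]
contact_force: [-0.1, -1.4, -3.2]
opening: 0.338
```

Run:
```python
from m import *
from plant import ctrl,vision
s=ctrl.get_state(); print(s['eef_pos'],s['contact_force'])
for n in ('wrist','top'):
    c=vision.read_camera(n); pickle.dump(c,open(n+'3.pkl','wb')); cv2.imwrite(f'pics/{n}3.png',c['img'][:,:,::-1])
cv2.imwrite('pics/top3c.png',cv2.resize(c['img'][170:290,190:350,::-1],None,fx=5,fy=5,interpolation=cv2.INTER_CUBIC))
```

```text
[0.52507472 0.17276743 0.12897365] [-0.12781391 -1.3746997  -3.212422  ]
```

View pics/wrist3.png

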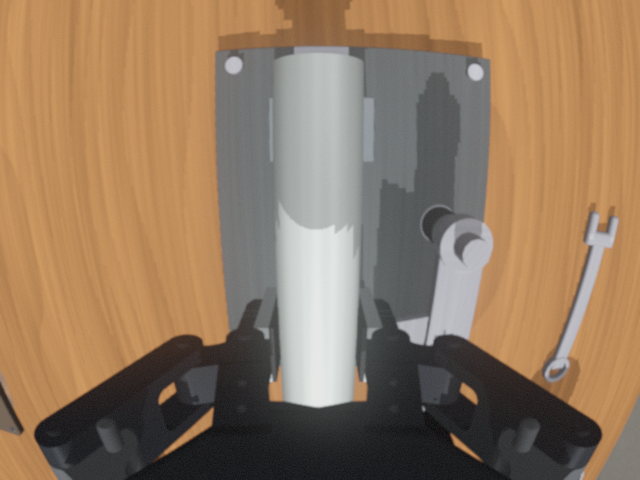

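View pics/top3c.png

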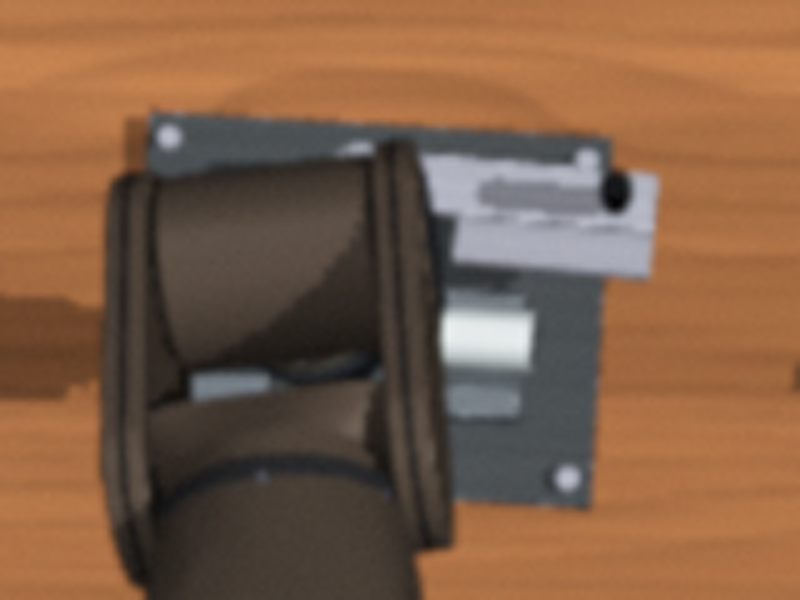

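The V-block's side edges show at x≈270 and 374 (rows 98–160) and the plate's far corners at (217,50) and (489,60). I'll compute the groove line from these.

Run:
```python
from m import *
from plant import ctrl
s=ctrl.get_state(); c=pickle.load(open('wrist3.pkl','rb'))
im=c['img']; cv2.imwrite('pics/w3c.png',cv2.resize(im[30:180,200:500,::-1],None,fx=2.6,fy=2.6,interpolation=cv2.INTER_CUBIC))
g=cv2.cvtColor(im,cv2.COLOR_RGB2GRAY)
for v in (110,125,140,155): print(v,g[v,262:282],g[v,358:384])
```

```text
110 [118 117 114 115 115 114 120 135 148 148 137 128 126 132 134 137 142 144
 146 150] [151 145 146 139 137 142 148 154 156 157 154 156 155 155 154 145 130 122
 120 120 118 115 116 115 116 115]
125 [118 114 114 115 119 118 122 137 149 152 142 130 127 132 137 138 139 142
 146 151] [151 146 144 139 137 144 151 154 153 154 151 151 153 153 150 139 121 117
 121 118 117 117 118 118 116 115]
140 [119 117 117 118 118 119 119 137 147 149 141 130 128 130 135 135 139 142
 148 148] [151 147 141 138 138 145 150 152 153 154 154 153 155 153 150 141 127 123
 119 120 120 119 120 116 119 116]
155 [120 118 116 115 115 117 116 128 141 148 145 131 128 129 135 138 141 142
 145 148] [150 147 142 139 139 145 151 154 152 154 154 153 155 152 148 135 120 118
 119 119 117 121 117 118 118 115]
```

View pics/w3c.png

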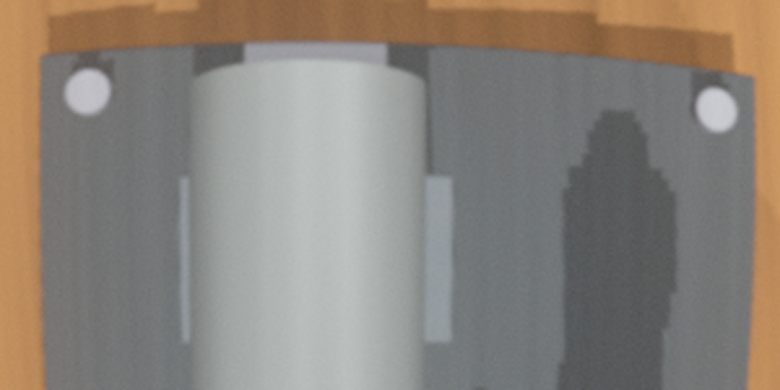

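Run:
```python
from m import *
from plant import ctrl
s=ctrl.get_state(); c=pickle.load(open('wrist3.pkl','rb')); R0=R.from_quat(s['tcp_rot'])
yaw=np.radians(-92.96);ex=np.array([np.cos(yaw),np.sin(yaw)]);ey=np.array([-ex[1],ex[0]]);o=np.array([.527,.1832])
for uv in ((268.7,110),(269.2,155),(373.6,110),(373,155),(321,98),(321,161)):
    p=fplane(c,[uv],.045)[0]; q=R0.inv().apply(p-s['eef_pos']); print(uv,'tool y,z',q[1:].round(4),'v',((p[:2]-o)@ex).round(4),((p[:2]-o)@ey).round(4))
for uv in ((217,50.5),(489.5,59.5)):
    p=fplane(c,[uv],.012)[0]; print('corner v',(p[:2]-o)@ex,(p[:2]-o)@ey)
y=R0.as_matrix()[:,1]; print('tooly yaw',np.degrees(np.arctan2(y[1],y[0])),R0.as_matrix()[:,0])
d=s['eef_pos'][:2]-o; print('tcp v',d@ex,d@ey)
```

```text
(268.7, 110) tool y,z [-0.0313 -0.0875] v -0.0768 -0.0326
(269.2, 155) tool y,z [-0.0313 -0.0598] v -0.0491 -0.0326
(373.6, 110) tool y,z [ 0.032  -0.0877] v -0.0769 0.0308
(373, 155) tool y,z [ 0.0321 -0.06  ] v -0.0492 0.0308
(321, 98) tool y,z [ 0.0002 -0.0945] v -0.0837 -0.001
(321, 161) tool y,z [ 0.0003 -0.0558] v -0.0451 -0.001
corner v -0.1249542507129419 -0.07426132360284052
corner v -0.12450197130412426 0.1236641072242708
tooly yaw -3.0588210118067143 [-0.00443697  0.00134885 -0.99998925]
tcp v 0.0108408908725103 -0.0010315000691160728
```

Request:
play_rows:
  claw: [255,255,255,255,255,255,255]
  travel:
    - [0.01,0.0005,0.004]
    - [0.03,0.0005,0.004]
    - [0.055,0.0005,0.004]
    - [0.075,0.0005,0.004]
    - [0.086,0.0005,0.004]
    - [0.09,0.0005,0.004]
    - [0.09,0.0005,0.004]
  dr:
    - [0,0,0]
    - [0,0,0]
    - [0,0,0]
    - [0,0,0]
    - [0,0,0]
    - [0,0,0]
    - [0,0,0]

```text
time: 6.55
eef_pos: [0.5253, 0.1681, 0.0392]
tcp_rot: [-0.512, -0.488, 0.514, -0.485]
contact_force: [1.0, -0.0, -3.2]
opening: 0.335
```

Request:
play_rows:
  claw: [255,255,255,255,255]
  travel:
    - [0.002,0,0]
    - [0.004,0,0]
    - [0.005,0,0]
    - [0.006,0,0]
    - [0.006,0,0]
  dr:
    - [0,0,0]
    - [0,0,0]
    - [0,0,0]
    - [0,0,0]
    - [0,0,0]

```text
time: 7.05
eef_pos: [0.5252, 0.1682, 0.0332]
tcp_rot: [-0.512, -0.488, 0.514, -0.485]
contact_force: [0.3, -0.6, -3.0]
opening: 0.339
```

Request:
play_rows:
  claw: [255,255,255]
  travel:
    - [0.0007,0,0]
    - [0.0013,0,0]
    - [0.0013,0,0]
  dr:
    - [0,0,0]
    - [0,0,0]
    - [0,0,0]

```text
time: 7.35
eef_pos: [0.5259, 0.1683, 0.0323]
tcp_rot: [-0.513, -0.488, 0.514, -0.485]
contact_force: [1.1, -0.5, -2.5]
opening: 0.337
```

Request:
play_rows:
  claw: [255,255,255]
  travel:
    - [0.0005,0,0]
    - [0.001,0,0]
    - [0.001,0,0]
  dr:
    - [0,0,0]
    - [0,0,0]
    - [0,0,0]

```text
time: 7.65
eef_pos: [0.5264, 0.1683, 0.0318]
tcp_rot: [-0.513, -0.487, 0.513, -0.486]
contact_force: [1.4, -0.1, -0.3]
opening: 0.336
```

Request:
play_rows:
  claw: [150,120,110,110,110,110]
  travel:
    - [0,0,0]
    - [0,0,0]
    - [0,0,0]
    - [0,0,0]
    - [0,0,0]
    - [0,0,0]
  dr:
    - [0,0,0]
    - [0,0,0]
    - [0,0,0]
    - [0,0,0]
    - [0,0,0]
    - [0,0,0]

```text
time: 8.25
eef_pos: [0.5264, 0.1683, 0.0318]
tcp_rot: [-0.513, -0.487, 0.513, -0.486]
contact_force: [-0.2, 0.3, 0.5]
opening: 0.57
```

Run:
```python
from m import *
from plant import ctrl,vision
s=ctrl.get_state(); print(s['eef_pos'],s['contact_force'],s['opening'])
c=vision.read_camera('side'); pickle.dump(c,open('side4.pkl','wb'));cv2.imwrite('pics/side4.png',cv2.resize(c['img'][200:380,200:400,::-1],None,fx=3.3,fy=3.3,interpolation=cv2.INTER_CUBIC))
c=vision.read_camera('wrist'); pickle.dump(c,open('wrist4.pkl','wb'));cv2.imwrite('pics/wrist4.png',c['img'][:,:,::-1])
```

```text
[0.52637955 0.16825739 0.03175846] [-0.22760873  0.30635077  0.46975387] 0.5700749675001143
```

View pics/side4.png

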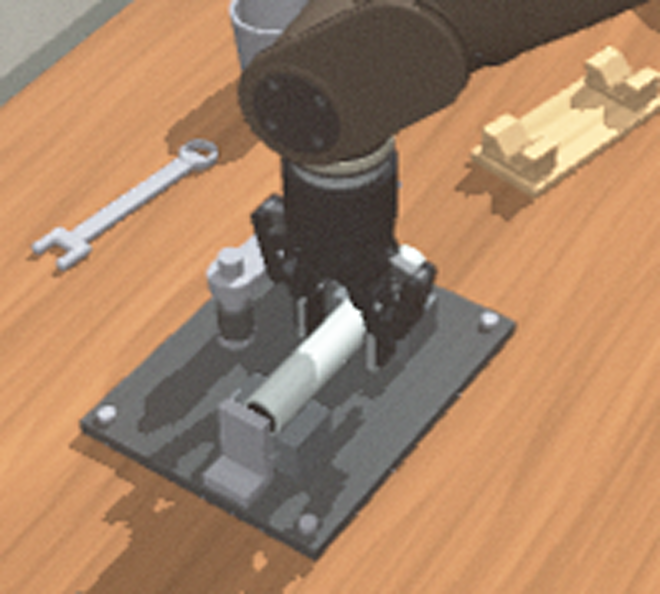

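View pics/wrist4.png

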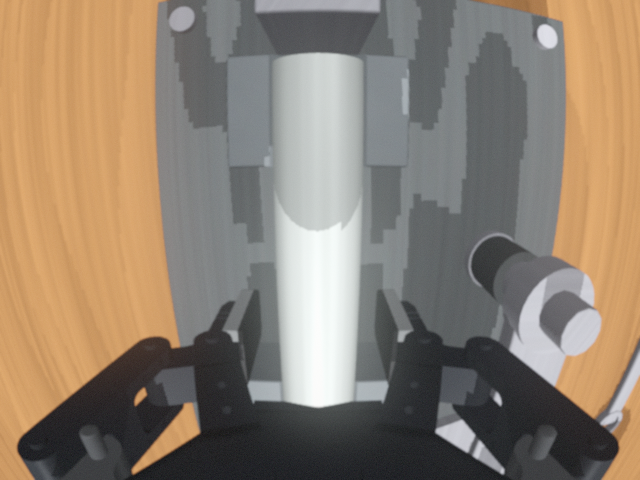

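The tube is seated in both blocks. Its end at (318,52) in the wrist view is about 10 mm short of the stop. I'll regrip lightly and slide it.

Request:
play_rows:
  claw: [160,190,220,255,255,255,255,255,255,255,255,255]
  travel:
    - [0,0,0]
    - [0,0,0]
    - [0,0,0]
    - [0,0,0]
    - [0,0,0]
    - [0,0,0]
    - [0,0,-0.001]
    - [0,0,-0.002]
    - [0,0,-0.003]
    - [0,0,-0.004]
    - [0,0,-0.005]
    - [0,0,-0.005]
  dr:
    - [0,0,0]
    - [0,0,0]
    - [0,0,0]
    - [0,0,0]
    - [0,0,0]
    - [0,0,0]
    - [0,0,0]
    - [0,0,0]
    - [0,0,0]
    - [0,0,0]
    - [0,0,0]
    - [0,0,0]
  force: 25

```text
time: 9.55
eef_pos: [0.5268, 0.1734, 0.0319]
tcp_rot: [-0.513, -0.487, 0.513, -0.486]
contact_force: [-0.8, -2.2, 1.7]
opening: 0.345
```

Request:
play_rows:
  claw: [255,255,255,255,255]
  travel:
    - [0,0,-0.0006]
    - [0,0,-0.0012]
    - [0,0,-0.0018]
    - [0,0,-0.0024]
    - [0,0,-0.003]
  dr:
    - [0,0,0]
    - [0,0,0]
    - [0,0,0]
    - [0,0,0]
    - [0,0,0]

```text
time: 10.05
eef_pos: [0.5269, 0.1764, 0.0319]
tcp_rot: [-0.513, -0.487, 0.513, -0.486]
contact_force: [-0.1, -2.5, 1.4]
opening: 0.347
```

Request:
play_rows:
  claw: [255,255,255,255]
  travel:
    - [0,0,-0.0005]
    - [0,0,-0.001]
    - [0,0,-0.0015]
    - [0,0,-0.0015]
  dr:
    - [0,0,0]
    - [0,0,0]
    - [0,0,0]
    - [0,0,0]

```text
time: 10.45
eef_pos: [0.527, 0.178, 0.0318]
tcp_rot: [-0.513, -0.487, 0.513, -0.486]
contact_force: [-0.0, -2.7, 1.5]
opening: 0.342
```

Request:
play_rows:
  claw: [255,255,255,255]
  travel:
    - [0,0,-0.0005]
    - [0,0,-0.001]
    - [0,0,-0.001]
    - [0,0,-0.001]
  dr:
    - [0,0,0]
    - [0,0,0]
    - [0,0,0]
    - [0,0,0]

```text
time: 10.85
eef_pos: [0.5271, 0.1791, 0.0319]
tcp_rot: [-0.513, -0.487, 0.513, -0.486]
contact_force: [-0.0, -2.2, 2.2]
opening: 0.342
```

Request:
play_rows:
  claw: [255,255,255,255]
  travel:
    - [0,0,-0.0005]
    - [0,0,-0.001]
    - [0,0,-0.001]
    - [0,0,-0.001]
  dr:
    - [0,0,0]
    - [0,0,0]
    - [0,0,0]
    - [0,0,0]

```text
time: 11.25
eef_pos: [0.5271, 0.1799, 0.0319]
tcp_rot: [-0.513, -0.487, 0.513, -0.486]
contact_force: [-0.1, -3.3, 2.3]
opening: 0.342
```

Request:
play_rows:
  claw: [255,255,255,255]
  travel:
    - [0,0,-0.0004]
    - [0,0,-0.0008]
    - [0,0,-0.0008]
    - [0,0,-0.0008]
  dr:
    - [0,0,0]
    - [0,0,0]
    - [0,0,0]
    - [0,0,0]

```text
time: 11.65
eef_pos: [0.5271, 0.1799, 0.0318]
tcp_rot: [-0.512, -0.487, 0.514, -0.486]
contact_force: [-0.3, -6.3, 2.3]
opening: 0.341
```

Request:
play_rows:
  claw: [255,255,255,255,255]
  travel:
    - [0,0,-0.0009]
    - [0,0,-0.0013]
    - [0,0,-0.0016]
    - [0,0,-0.0016]
    - [0,0,-0.0016]
  dr:
    - [0,0,0]
    - [0,0,0]
    - [0,0,0]
    - [0,0,0]
    - [0,0,0]

```text
time: 12.15
eef_pos: [0.5271, 0.1799, 0.0318]
tcp_rot: [-0.511, -0.487, 0.515, -0.487]
contact_force: [-1.6, -9.3, 3.6]
opening: 0.344
```

Request:
play_rows:
  claw: [160,120,110,110,110,110,110,110,110,110,110]
  travel:
    - [0,0,0]
    - [0,0,0]
    - [0,0,0]
    - [0,0,0]
    - [0,0,0]
    - [-0.01,0,0]
    - [-0.04,0,0]
    - [-0.08,0,0]
    - [-0.12,0,0]
    - [-0.14,0,0]
    - [-0.14,0,0]
  dr:
    - [0,0,0]
    - [0,0,0]
    - [0,0,0]
    - [0,0,0]
    - [0,0,0]
    - [0,0,0]
    - [0,0,0]
    - [0,0,0]
    - [0,0,0]
    - [0,0,0]
    - [0,0,0]

```text
time: 13.25
eef_pos: [0.5303, 0.181, 0.1773]
tcp_rot: [0.514, 0.485, -0.512, 0.489]
contact_force: [0.2, -0.5, -1.2]
opening: 0.567
```

Run:
```python
from m import *
from plant import ctrl,vision
s=ctrl.get_state(); print(s['eef_pos'],s['contact_force'],s['opening'])
c=vision.read_camera('wrist'); pickle.dump(c,open('wrist5.pkl','wb'));cv2.imwrite('pics/wrist5.png',c['img'][:,:,::-1])
c=vision.read_camera('top'); pickle.dump(c,open('top5.pkl','wb'));cv2.imwrite('pics/top5.png',cv2.resize(c['img'][170:290,190:350,::-1],None,fx=5,fy=5,interpolation=cv2.INTER_CUBIC))
c=vision.read_camera('side'); pickle.dump(c,open('side5.pkl','wb'));cv2.imwrite('pics/side5.png',cv2.resize(c['img'][200:380,200:400,::-1],None,fx=3.3,fy=3.3,interpolation=cv2.INTER_CUBIC))
```

```text
[0.53032199 0.18095141 0.17727657] [ 0.22764095 -0.48452589 -1.17298849] 0.5669415272006326
```

View pics/wrist5.png

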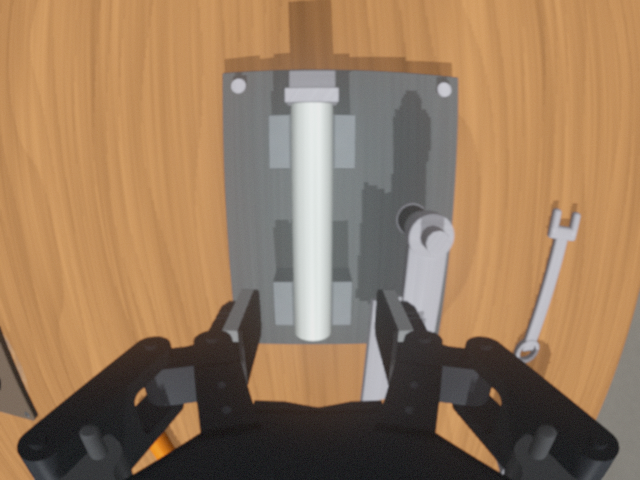

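View pics/top5.png

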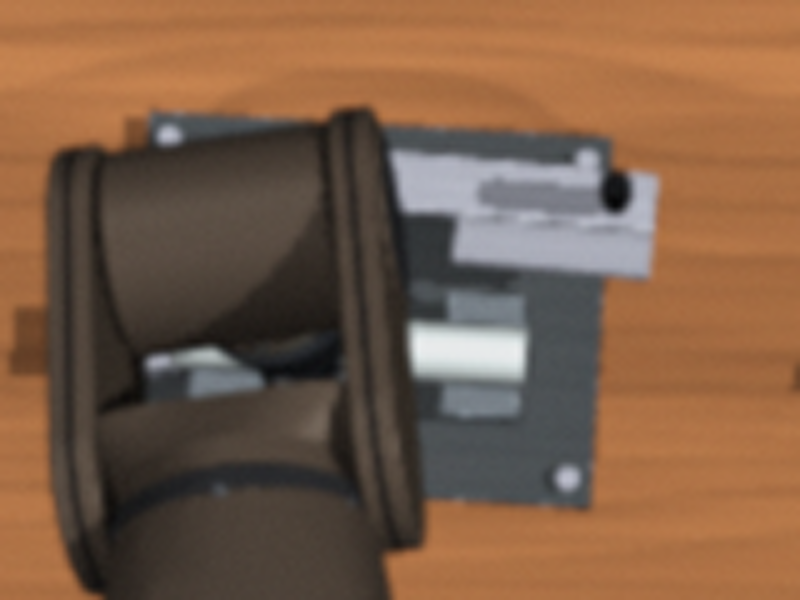

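View pics/side5.png

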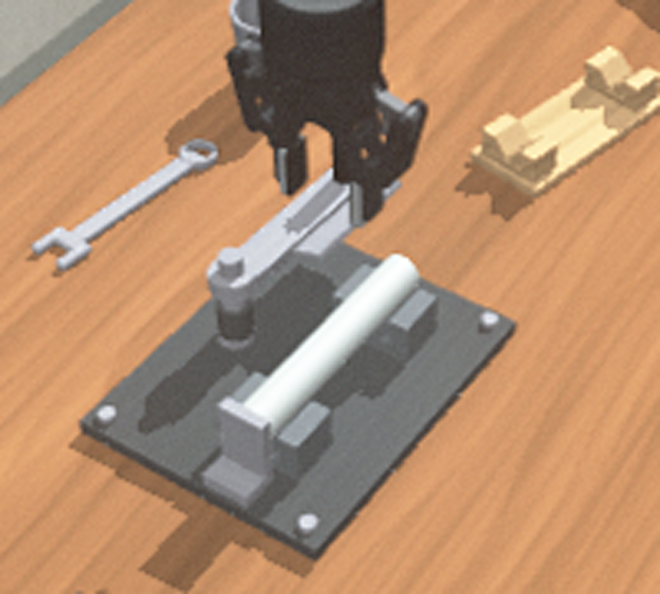

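The tube is butted against the stop: there is no gap at (311,97) in the wrist view, and it's straight in both blocks. The strap hasn't moved. Now I'll go to the black pin and cage it between part-open fingers.

Run:
```python
from m import *
from plant import ctrl
c=pickle.load(open('top5.pkl','rb')); g=c['img'].max(2); m=np.zeros_like(g); m[200:216,308:322]=(g[200:216,308:322]<50)
M=cv2.moments(m,True); print(M['m10']/M['m00'],M['m01']/M['m00'],M['m00'])
ys,xs=np.nonzero(m); print(xs.min(),xs.max(),ys.min(),ys.max())
for uv,z in (((M['m10']/M['m00'],M['m01']/M['m00']),.1),((190+617/5,170+190/5),.121)): print(plane(c,uv,z))
cs=pickle.load(open('side0.pkl','rb'));print('side px of pin top',proj(cs,[.5983,.048,.121]),proj(c,[.5983,.048,.121]))
s=ctrl.get_state()
for z in (.177,.095):
  Rt,p=target(np.radians(-5.9),[.598,.048,z]); print(move(s,Rt,p))
```

```text
312.56 207.88 25.0
311 314 205 211
[[0.60063491 0.04969177 0.1       ]]
[[0.5968059  0.04748757 0.121     ]]
side px of pin top [[304.81489362 237.71727496]] [[313.19376321 207.3932129 ]]
(array([-0.0062321 ,  0.07804344,  0.1284041 ]), array([0.05109368, 0.0041432 , 0.00526127]))
(array([0.07576606, 0.07848335, 0.12807552]), array([0.05109368, 0.0041432 , 0.00526127]))
```

Request:
play_rows:
  claw: [155,155,155,155,155,155,155,155]
  travel:
    - [0,0.01,0.017]
    - [-0.002,0.025,0.042]
    - [-0.004,0.04,0.065]
    - [-0.005,0.055,0.09]
    - [-0.006,0.068,0.112]
    - [-0.006,0.077,0.126]
    - [-0.006,0.078,0.1284]
    - [-0.006,0.078,0.1284]
  dr:
    - [0.01,0.001,0.001]
    - [0.02,0.002,0.002]
    - [0.03,0.003,0.003]
    - [0.04,0.004,0.004]
    - [0.05,0.004,0.005]
    - [0.051,0.004,0.005]
    - [0.051,0.004,0.005]
    - [0.051,0.004,0.005]

```text
time: 14.2
eef_pos: [0.5973, 0.0482, 0.1755]
tcp_rot: [-0.525, -0.474, 0.526, -0.473]
contact_force: [0.0, 0.7, -0.4]
opening: 0.392
```

Run:
```python
from m import *
from plant import ctrl,vision
s=ctrl.get_state(); print(s['eef_pos'],s['contact_force'],s['opening'])
c=vision.read_camera('wrist'); pickle.dump(c,open('wrist6.pkl','wb'));cv2.imwrite('pics/wrist6.png',c['img'][:,:,::-1])
print(fproj(c,[[.598,.048,.121],[.598,.048,.071]]))
Rt,p=target(np.radians(-5.9),[.598,.048,.095]); print(move(s,Rt,p))
```

```text
[0.59727577 0.04817071 0.17548598] [ 0.03606289  0.70648209 -0.41009572] 0.3916589860133904
[[321.47685226 263.94891834]
 [320.93537076 239.71719981]]
(array([0.08048357, 0.00096285, 0.00011719]), array([-0.00032903, -0.00027474,  0.00279405]))
```

View pics/wrist6.png

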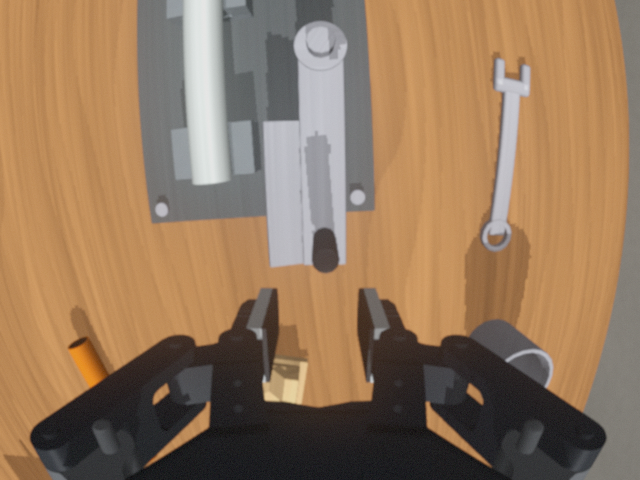

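The pin's top is at (325,259), about 2 mm right of and 2.5 mm farther than predicted, so I'll correct for that on the way down.

Request:
play_rows:
  claw: [155,155,155,155,155,155]
  travel:
    - [0.015,0.003,-0.0025]
    - [0.035,0.003,-0.0025]
    - [0.055,0.003,-0.0025]
    - [0.072,0.003,-0.0025]
    - [0.0805,0.003,-0.0025]
    - [0.0805,0.003,-0.0025]
  dr:
    - [0,0,0.002]
    - [0,0,0.003]
    - [0,0,0.003]
    - [0,0,0.003]
    - [0,0,0.003]
    - [0,0,0.003]

```text
time: 14.85
eef_pos: [0.5985, 0.0518, 0.0928]
tcp_rot: [-0.524, -0.475, 0.526, -0.473]
contact_force: [-1.0, -0.1, 0.1]
opening: 0.39
```

Run:
```python
from m import *
from plant import ctrl,vision
s=ctrl.get_state(); print(s['eef_pos'],s['contact_force'],s['opening'])
c=vision.read_camera('wrist');cv2.imwrite('pics/wrist7.png',c['img'][:,:,::-1])
yaw=np.radians(-92.96);ex=np.array([np.cos(yaw),np.sin(yaw)]);ey=np.array([-ex[1],ex[0]]);o=np.array([.527,.1832])
piv=o+.085*ey; print('pivot',piv)
gap=.0087
for th in np.r_[1.5,np.arange(1.4,-.01,-.1)]:
    pin=piv+.13*(np.sin(th)*ex-np.cos(th)*ey); tc=pin-gap*(np.cos(th)*ex+np.sin(th)*ey)
    Rt,p=target(th+yaw,[*tc,.095]); a,b=move(s,Rt,p); print(round(th,2),a.round(4),b.round(3))
```

```text
[0.59852697 0.05182217 0.0928444 ] [-0.97687492 -0.10177964  0.112556  ] 0.38979041378021095
pivot [0.6118866 0.1788107]
1.5 [-0.0021 -0.011   0.0021] [ 0.021 -0.     0.004]
1.4 [-0.0021 -0.0239  0.0003] [ 0.121 -0.     0.004]
1.3 [-0.002  -0.0366 -0.0028] [0.221 0.    0.004]
1.2 [-0.002  -0.0489 -0.0071] [0.321 0.    0.004]
1.1 [-0.0019 -0.0606 -0.0126] [0.421 0.    0.004]
1.0 [-0.0019 -0.0718 -0.0193] [0.521 0.001 0.004]
0.9 [-0.0018 -0.0823 -0.027 ] [0.621 0.001 0.004]
0.8 [-0.0018 -0.0919 -0.0358] [0.721 0.001 0.004]
0.7 [-0.0018 -0.1006 -0.0455] [0.821 0.001 0.004]
0.6 [-0.0017 -0.1084 -0.056 ] [0.921 0.001 0.004]
0.5 [-0.0017 -0.115  -0.0672] [1.021 0.002 0.004]
0.4 [-0.0017 -0.1204 -0.079 ] [1.121 0.002 0.003]
0.3 [-0.0017 -0.1247 -0.0913] [1.221 0.002 0.003]
0.2 [-0.0017 -0.1277 -0.104 ] [1.321 0.002 0.003]
0.1 [-0.0016 -0.1294 -0.1169] [1.421 0.002 0.003]
-0.0 [-0.0016 -0.1299 -0.1299] [1.521 0.003 0.003]
```

View pics/wrist7.png

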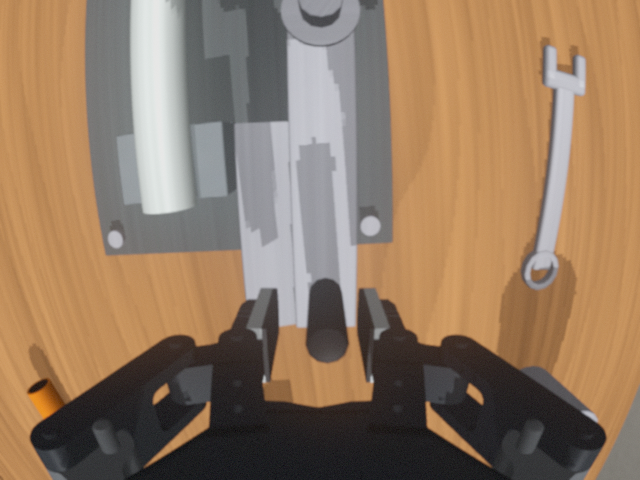

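The pin, at (327,340), stands between the pads with clearance on both sides. I'll start the swing slowly.

Request:
play_rows:
  claw: [155,155,155,155,155,155,155,155]
  travel:
    - [-0.001,-0.0055,0.001]
    - [-0.002,-0.011,0.001]
    - [-0.002,-0.0175,0.001]
    - [-0.002,-0.024,0.0]
    - [-0.002,-0.03,-0.001]
    - [-0.002,-0.0366,-0.003]
    - [-0.002,-0.043,-0.005]
    - [-0.002,-0.0489,-0.007]
  dr:
    - [0.01,0,0.002]
    - [0.021,0,0.004]
    - [0.07,0,0.004]
    - [0.121,0,0.004]
    - [0.17,0,0.004]
    - [0.22,0,0.004]
    - [0.27,0,0.004]
    - [0.32,0,0.004]

```text
time: 15.7
eef_pos: [0.5519, 0.0635, 0.0977]
tcp_rot: [0.596, 0.382, -0.593, 0.385]
contact_force: [1.5, 0.4, -0.6]
opening: 0.396
```

```bash
cat > sw.py <<'E'
from m import *
from plant import ctrl,vision
import sys
s=ctrl.get_state(); print(s['eef_pos'],s['contact_force'],s['opening'],s['time'])
c=vision.read_camera('wrist');cv2.imwrite(f'pics/{sys.argv[1]}.png',c['img'][:,:,::-1])
yaw=np.radians(-92.96);ex=np.array([np.cos(yaw),np.sin(yaw)]);ey=np.array([-ex[1],ex[0]]);o=np.array([.527,.1832])
piv=o+.085*ey
gap=.0087
for th in np.arange(float(sys.argv[2]),-.06,-.1):
    pin=piv+.13*(np.sin(th)*ex-np.cos(th)*ey); tc=pin-gap*(np.cos(th)*ex+np.sin(th)*ey)
    Rt,p=target(th+yaw,[*tc,.095]); a,b=move(s,Rt,p); print(round(th,2),a.round(4),b.round(3))
E
python3 sw.py wrist8 1.1
```

```text
[0.55193445 0.06345978 0.09772125] [ 1.53505988  0.4349858  -0.56688476] 0.3957218304141457 15.7
1.1 [ 0.0026 -0.0143 -0.0013] [ 0.098 -0.002 -0.006]
1.0 [ 0.0026 -0.027  -0.0041] [ 0.198 -0.002 -0.006]
0.9 [ 0.0025 -0.0394 -0.0081] [ 0.298 -0.003 -0.005]
0.8 [ 0.0024 -0.0513 -0.0133] [ 0.398 -0.003 -0.005]
0.7 [ 0.0024 -0.0626 -0.0197] [ 0.498 -0.003 -0.005]
0.6 [ 0.0023 -0.0733 -0.0273] [ 0.598 -0.003 -0.005]
0.5 [ 0.0023 -0.0831 -0.0358] [ 0.698 -0.004 -0.005]
0.4 [ 0.0023 -0.092  -0.0453] [ 0.798 -0.004 -0.005]
0.3 [ 0.0022 -0.1    -0.0556] [ 0.898 -0.004 -0.005]
0.2 [ 0.0022 -0.1069 -0.0667] [ 0.998 -0.004 -0.004]
0.1 [ 0.0022 -0.1126 -0.0783] [ 1.098 -0.005 -0.004]
-0.0 [ 0.0022 -0.1171 -0.0906] [ 1.198 -0.005 -0.004]
```

View pics/wrist8.png

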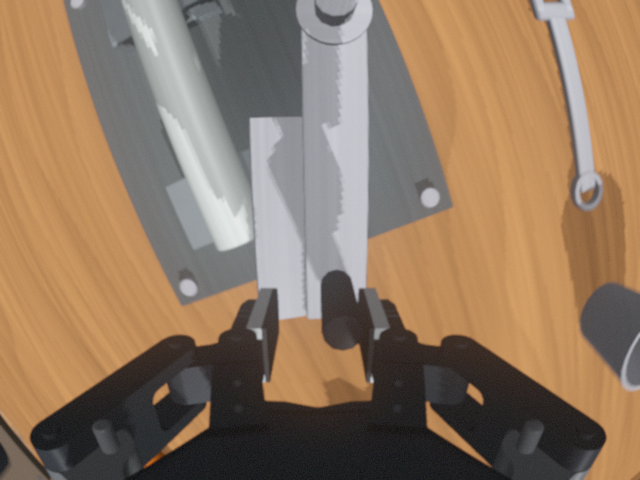

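The swing is working: the pin follows the right pad at (343,325), and the lip at (252,215) is just reaching the tube's near end. I'll continue slowly.

Request:
play_rows:
  claw: [155,155,155,155,155]
  travel:
    - [0.001,-0.005,0]
    - [0.001,-0.01,-0.001]
    - [0.001,-0.0143,-0.0015]
    - [0.001,-0.0205,-0.003]
    - [0.001,-0.027,-0.004]
  dr:
    - [0.03,0,-0.002]
    - [0.065,-0.001,-0.004]
    - [0.1,-0.002,-0.006]
    - [0.15,-0.002,-0.006]
    - [0.2,-0.002,-0.006]

```text
time: 16.25
eef_pos: [0.5301, 0.0783, 0.0983]
tcp_rot: [0.631, 0.321, -0.628, 0.322]
contact_force: [3.8, -1.0, 2.3]
opening: 0.397
```

```bash
python3 sw.py wrist9 1.0
```

```text
[0.53008606 0.07827363 0.09833115] [ 3.7795079  -1.00140642  2.3257454 ] 0.39690381057002 16.25
1.0 [ 0.0033 -0.0009  0.0006] [-0.004 -0.003 -0.004]
0.9 [ 0.0033 -0.0138 -0.0008] [ 0.096 -0.003 -0.004]
0.8 [ 0.0032 -0.0265 -0.0036] [ 0.196 -0.003 -0.004]
0.7 [ 0.0032 -0.0389 -0.0076] [ 0.296 -0.003 -0.004]
0.6 [ 0.0031 -0.0509 -0.0128] [ 0.396 -0.004 -0.004]
0.5 [ 0.0031 -0.0622 -0.0192] [ 0.496 -0.004 -0.004]
0.4 [ 0.0031 -0.0729 -0.0267] [ 0.596 -0.004 -0.003]
0.3 [ 0.0031 -0.0827 -0.0352] [ 0.696 -0.004 -0.003]
0.2 [ 0.0031 -0.0917 -0.0446] [ 0.796 -0.004 -0.003]
0.1 [ 0.003  -0.0996 -0.0549] [ 0.896 -0.005 -0.003]
0.0 [ 0.003  -0.1065 -0.066 ] [ 0.996 -0.005 -0.003]
```

View pics/wrist9.png

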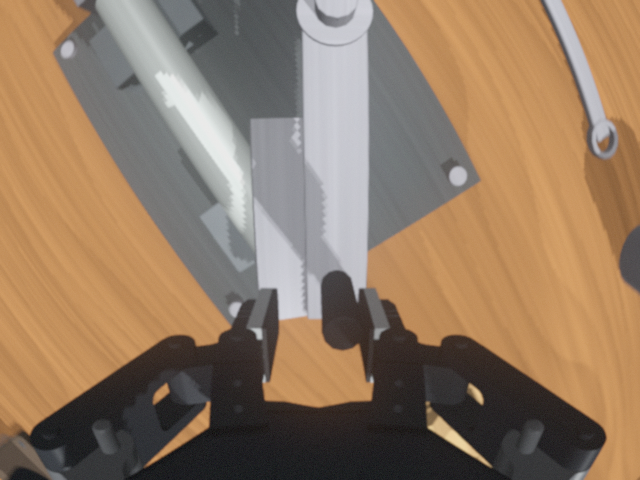

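Request:
play_rows:
  claw: [155,155,155,155,155,155]
  travel:
    - [0,-0.006,0]
    - [-0.001,-0.01,-0.001]
    - [-0.001,-0.0138,-0.001]
    - [-0.001,-0.018,-0.0015]
    - [-0.001,-0.022,-0.0025]
    - [-0.001,-0.0265,-0.0036]
  dr:
    - [0.03,-0.001,-0.001]
    - [0.065,-0.002,-0.002]
    - [0.096,-0.003,-0.004]
    - [0.13,-0.003,-0.004]
    - [0.165,-0.003,-0.004]
    - [0.196,-0.003,-0.004]

```text
time: 16.9
eef_pos: [0.5118, 0.0968, 0.1012]
tcp_rot: [0.66, 0.257, -0.657, 0.259]
contact_force: [2.3, -1.6, 2.6]
opening: 0.392
```

```bash
python3 sw.py wrist10 0.8
```

```text
[0.51183632 0.09679104 0.10116128] [ 2.26309714 -1.61026347  2.64067379] 0.3921475781320788 16.9
0.8 [ 0.0062 -0.0007  0.0009] [-0.001 -0.003 -0.003]
0.7 [ 0.0061 -0.0137 -0.0006] [ 0.099 -0.003 -0.003]
0.6 [ 0.0061 -0.0264 -0.0034] [ 0.199 -0.003 -0.003]
0.5 [ 0.006  -0.0388 -0.0074] [ 0.299 -0.003 -0.003]
0.4 [ 0.006  -0.0507 -0.0127] [ 0.399 -0.004 -0.003]
0.3 [ 0.006  -0.062  -0.0191] [ 0.499 -0.004 -0.003]
0.2 [ 0.006  -0.0727 -0.0266] [ 0.599 -0.004 -0.003]
0.1 [ 0.006  -0.0825 -0.0352] [ 0.699 -0.004 -0.002]
0.0 [ 0.006  -0.0914 -0.0447] [ 0.799 -0.004 -0.002]
```

View pics/wrist10.png

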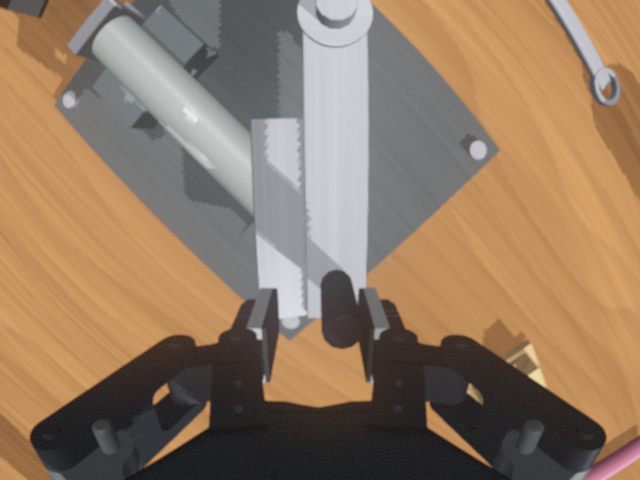

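Request:
play_rows:
  claw: [155,155,155,155,155,155,155,155,155,155]
  travel:
    - [0,-0.005,0]
    - [0.001,-0.01,0]
    - [0.001,-0.0137,-0.0005]
    - [0.001,-0.02,-0.002]
    - [0.001,-0.0264,-0.0035]
    - [0.001,-0.0325,-0.0055]
    - [0.001,-0.0388,-0.0075]
    - [0.001,-0.0445,-0.01]
    - [0.001,-0.0507,-0.0127]
    - [0.001,-0.0507,-0.0127]
  dr:
    - [0.03,-0.001,-0.001]
    - [0.065,-0.002,-0.002]
    - [0.1,-0.003,-0.003]
    - [0.15,-0.003,-0.003]
    - [0.2,-0.003,-0.003]
    - [0.25,-0.003,-0.003]
    - [0.3,-0.003,-0.003]
    - [0.35,-0.004,-0.003]
    - [0.4,-0.004,-0.003]
    - [0.4,-0.004,-0.003]

```text
time: 17.95
eef_pos: [0.4859, 0.1434, 0.1004]
tcp_rot: [-0.696, -0.123, 0.697, -0.122]
contact_force: [-0.5, 0.2, 0.0]
opening: 0.395
```

```bash
python3 sw.py wrist11 0.4
```

```text
[0.48594634 0.14339718 0.10038439] [-0.48504555  0.15189972  0.0347931 ] 0.39481839359734294 17.95
0.4 [ 0.0054  0.001  -0.0005] [0.    0.001 0.001]
0.3 [ 0.0054 -0.0119 -0.002 ] [0.1   0.001 0.001]
0.2 [ 0.0054 -0.0246 -0.0048] [0.2   0.001 0.001]
0.1 [ 0.0054 -0.037  -0.0088] [0.3   0.001 0.001]
0.0 [ 0.0054 -0.0489 -0.0141] [0.4   0.001 0.001]
```

View pics/wrist11.png

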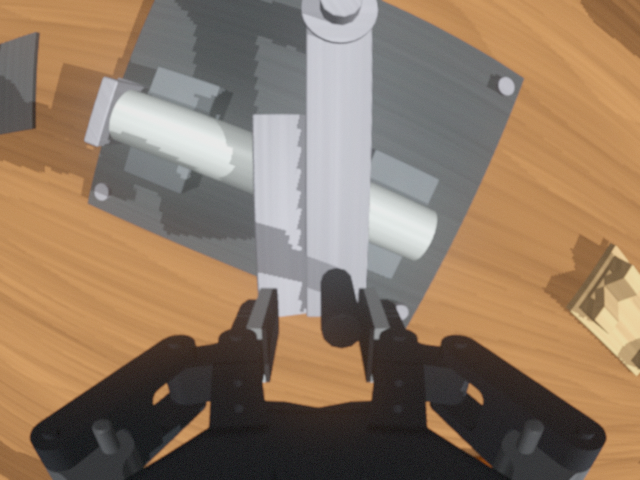

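The strap now rides on top of the tube at about 0.4 rad, and the tube is still on the stop at (108,115). I'll finish the swing.

Request:
play_rows:
  claw: [155,155,155,155,155,155,155,155,155]
  travel:
    - [0,-0.006,-0.001]
    - [0,-0.0119,-0.002]
    - [0,-0.018,-0.0035]
    - [0,-0.0246,-0.005]
    - [0,-0.031,-0.007]
    - [0,-0.037,-0.009]
    - [0,-0.041,-0.0105]
    - [0,-0.045,-0.0122]
    - [0,-0.047,-0.013]
  dr:
    - [0.05,0,0]
    - [0.1,0.001,0.001]
    - [0.15,0.001,0.001]
    - [0.2,0.001,0.001]
    - [0.25,0.001,0.001]
    - [0.3,0.001,0.001]
    - [0.335,0.001,0.001]
    - [0.37,0.001,0.001]
    - [0.385,0.001,0.001]

```text
time: 18.9
eef_pos: [0.4815, 0.1914, 0.0999]
tcp_rot: [-0.706, 0.013, 0.708, 0.012]
contact_force: [-0.5, -2.5, 0.5]
opening: 0.391
```

```bash
python3 sw.py wrist12 0.1
```

```text
[0.4815474  0.19139301 0.09991328] [-0.48689631 -2.51434999  0.49913248] 0.39105035912743863 18.9
0.1 [ 0.0049  0.0102 -0.0004] [-0.084  0.002 -0.001]
0.0 [ 0.0049 -0.0029 -0.0009] [ 0.016  0.002 -0.001]
```

View pics/wrist12.png

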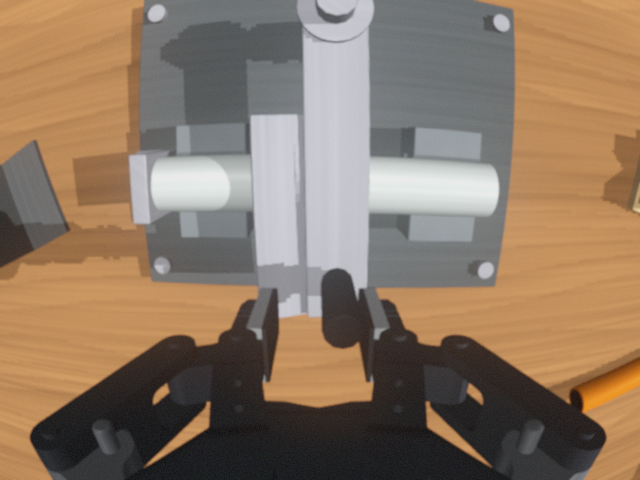

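Request:
play_rows:
  claw: [155,155,155,155,155]
  travel:
    - [0,-0.001,0]
    - [0,-0.002,-0.001]
    - [0,-0.003,-0.001]
    - [0,-0.004,-0.001]
    - [0,-0.0045,-0.001]
  dr:
    - [0.008,0,0]
    - [0.016,0.001,0]
    - [0.016,0.001,0]
    - [0.016,0.001,0]
    - [0.016,0.001,0]

```text
time: 19.45
eef_pos: [0.4823, 0.1959, 0.0997]
tcp_rot: [-0.706, 0.019, 0.708, 0.018]
contact_force: [-1.6, -3.7, 1.6]
opening: 0.393
```

Request:
play_rows:
  claw: [155,155,155,155,155]
  travel:
    - [0,-0.0008,0]
    - [0,-0.0016,0]
    - [0,-0.0024,0]
    - [0,-0.003,0]
    - [0,-0.003,0]
  dr:
    - [0,0,0]
    - [0,0,0]
    - [0,0,0]
    - [0,0,0]
    - [0,0,0]

```text
time: 19.95
eef_pos: [0.4822, 0.1982, 0.0997]
tcp_rot: [-0.706, 0.019, 0.708, 0.017]
contact_force: [-3.2, -5.8, 2.1]
opening: 0.391
```

Request:
play_rows:
  claw: [155,155,155,155]
  travel:
    - [0,-0.001,0]
    - [0,-0.0015,0]
    - [0,-0.002,0]
    - [0,-0.002,0]
  dr:
    - [0,0,0]
    - [0,0,0]
    - [0,0,0]
    - [0,0,0]

```text
time: 20.35
eef_pos: [0.4822, 0.199, 0.0996]
tcp_rot: [-0.705, 0.02, 0.708, 0.015]
contact_force: [-1.0, -6.7, 1.9]
opening: 0.388
```

Force is rising while motion stalls, so this looks like the hard stop. I'll back the pad off the pin, lift clear and look.

Request:
play_rows:
  claw: [155,155,155,155,155,155,155,155,155,155,155]
  travel:
    - [0,0.002,0]
    - [0,0.005,0]
    - [0,0.008,0]
    - [0,0.008,0]
    - [-0.005,0.008,0]
    - [-0.02,0.008,0]
    - [-0.04,0.008,0]
    - [-0.065,0.008,0]
    - [-0.09,0.008,0]
    - [-0.12,0.008,0]
    - [-0.12,0.008,0]
  dr:
    - [0,0,0]
    - [0,0,0]
    - [0,0,0]
    - [0,0,0]
    - [0,0,0]
    - [0,0,0]
    - [0,0,0]
    - [0,0,0]
    - [0,0,0]
    - [0,0,0]
    - [0,0,0]

```text
time: 21.45
eef_pos: [0.4854, 0.1927, 0.2265]
tcp_rot: [0.71, -0.019, -0.704, -0.016]
contact_force: [-0.6, 0.1, 0.4]
opening: 0.393
```

```bash
python3 sw.py wrist13 0
python3 - <<'E'
from m import *
from plant import vision
c=vision.read_camera('side');cv2.imwrite('pics/side13.png',cv2.resize(c['img'][200:380,200:400,::-1],None,fx=3.3,fy=3.3,interpolation=cv2.INTER_CUBIC))
E
```

```text
[0.48538229 0.19269296 0.22650768] [-0.55001817  0.07394002  0.36112747] 0.3926973618381281 21.45
0.0 [ 0.1315 -0.0018  0.0039] [ 0.002 -0.008 -0.004]
```

View pics/wrist13.png

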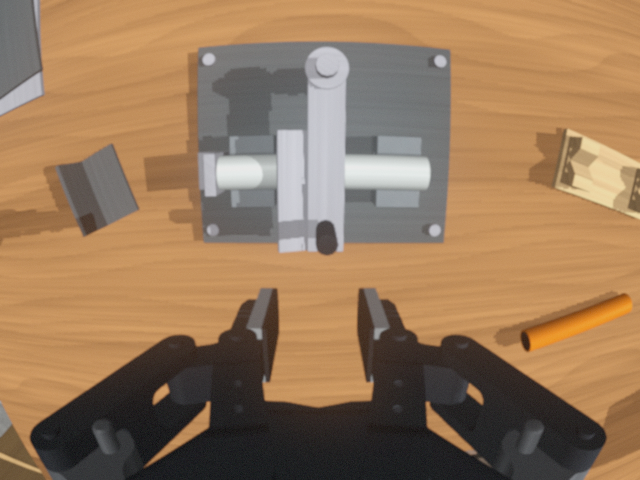

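View pics/side13.png

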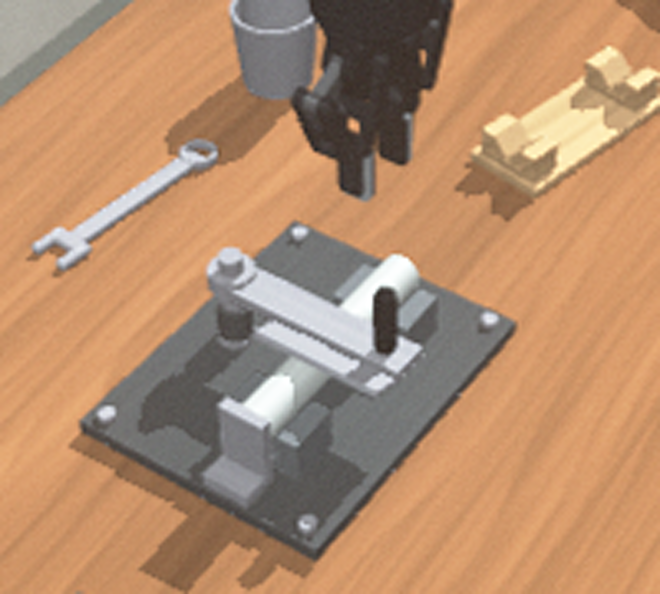

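The strap lies square across the tube, with the pin at (326,240) below the post at (326,66), and the tube end meets the stop at (217,170). A quick numeric check before handing in.

Run:
```python
from m import *
from plant import vision,ctrl
c=vision.read_camera('wrist'); t=vision.read_camera('top')
yaw=np.radians(-92.96);ex=np.array([np.cos(yaw),np.sin(yaw)]);ey=np.array([-ex[1],ex[0]]);o=np.array([.527,.1832])
def v(uv,z):
    p=fplane(c,[uv],z)[0][:2]-o; return np.array([p@ex,p@ey])
print('tube right end (expect .088)',v((430,172),.052),'left',v((217,171),.06))
a,b=v((308.5,110),.075),v((307.5,245),.075); e,f=v((345.5,110),.075),v((343.5,245),.075)
for q,w in((a,b),(e,f)): d=w-q; print('strap edge angle',np.arctan2(d[0],-d[1]),q,w)
g=c['img'].astype(int)
print(g[172,424:436].sum(1)//3, g[171,200:226].sum(1)//3)
cv2.imwrite('pics/top14.png',cv2.resize(t['img'][170:290,190:350,::-1],None,fx=5,fy=5,interpolation=cv2.INTER_CUBIC))
cv2.imwrite('pics/w14.png',cv2.resize(c['img'][30:260,180:460,::-1],None,fx=2.6,fy=2.6,interpolation=cv2.INTER_CUBIC))
```

```text
tube right end (expect .088) [ 0.09170425 -0.00318271] left [-0.09005089 -0.00230344]
strap edge angle -0.00939613286404922 [-0.01300901  0.04544787] [-0.01402143 -0.06229839]
strap edge angle -0.0003601263502024118 [0.01535804 0.04569198] [ 0.01531915 -0.06228759]
[229 228 230 230 230 225 207 168 131 120 121 120] [166 180 189 193 193 194 194 195 196 196 193 184 180 198 220 228 230 230
 229 230 230 230 229 229 229 228]
```

View pics/w14.png

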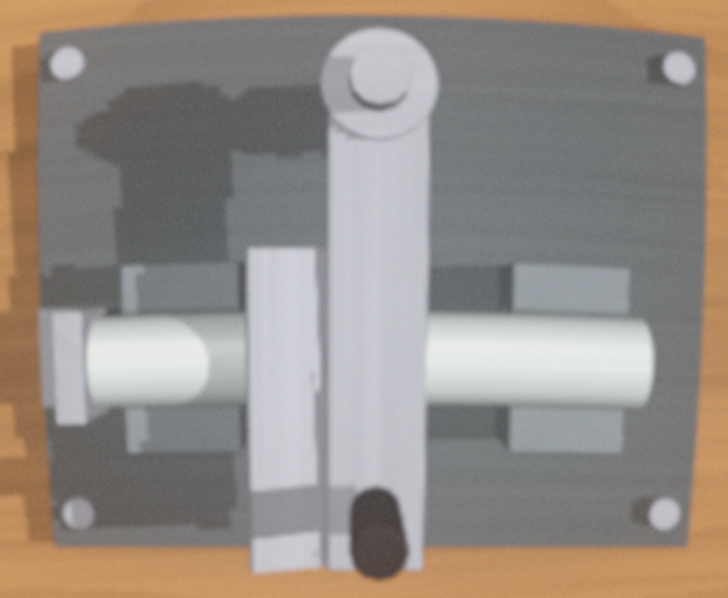

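Run:
```python
from plant import ctrl
s=ctrl.get_state(); print(s['time'],s['contact_force'],s['dq'].round(4)); print(ctrl.sign_off())
```

```text
21.65 [-0.27939042 -0.83074025 -1.12952734] [-0.0009  0.0158  0.013  -0.0012 -0.0007  0.0012]
the job is handed in; nothing more can be done
None
```

I moved the silver tube from the timber rest into the V-blocks, slid it against the stop, swung the strap square over it by the pin, and lifted clear. I handed the job in at 21.65 s; sign-off gives no verdict.

**What I did:**
- **Tube:** sliding it took about 2.5 N at the wrist. I pressed it on the stop until the wrist read 9.3 N, then let go.
- **Strap:** I pushed the pin round between part-open fingers, with wrist forces never above about 7 N, until it stopped moving.

**Last checks:**
- **Strap:** its edges measured 0.00 to −0.01 rad from square, and the pictures show it riding on the tube. I couldn't measure the spring force on the tube directly.
- **Tube against the stop:** the last wrist picture shows the gap as under about 1 mm.
- **Readings that disagree:** my numbers put the tube's free end at 91.7 mm instead of the expected 88 mm. The axis came out 2–3 mm off to the side, where the limit is 2 mm. I put this down to calibration and rough pixel picking, because the picture shows the tube seated and touching, but I didn't resolve it.
- **Robot:** it was clear of everything, with wrist forces near zero. I touched none of the wrench, the offcut or the tin.

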